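# Check-weigh a filled bottle and lock it in its carrier

### The arm

A 6-joint arm with a two-finger parallel gripper is mounted at the origin on the work surface. World frame = base frame: x ahead of the robot, y to its left, z up, the work surface at z = 0. Lengths are in mm, angles in rad, forces in N, time in s.
With the tool pointing down it reaches from about 350 to 875 mm from the base axis. Payload 4.2 kg.
Tool frame: the origin (TCP) lies on the centre line of the jaws, within the pads' length; the fingertips stand 25 mm ahead of it and the grasp point (between the pads) lies 6 mm ahead of it; z points along the fingers, y is the direction in which the jaws open and shut (so a half turn about z gives the same grasp; the last joint's range is limited). The gripper opens to 85 mm and grips with 20 to 120 N. Pads are 22 mm wide; open, the fingers measure 114 mm over their backs; the gripper's body (76 mm by 85 mm) begins 54 mm behind the grasp point. The pads swing forward as they close: fully open they stand 13 mm farther back than shut.
Start: joints at [-0.99, 0.385, 0.008, 0, -1.194, -0.259], TCP at [197.687, -592.891, 256.312] pointing down, gripper open.
Joint ranges: [-3.14, 3.14], [-1.21, 2.06], [-1.07, 1.41], [-3.16, 2.05], [-2.99, -0.16], [-3.1, 3.1]. Speed limits (rad/s): [2.79, 2.79, 3.14, 3.14, 3.14, 3.14].

### API

Orientations are given as a unit quaternion [x, y, z, w].
In Python, from bench import arm gives the robot as it stands.
- The arm moves only by the tool drive_tool, never from a script. Its argument "plan" is a list of rows, each a list of 2 entries, a list of its own where there are three numbers: the shift along the tool's x, y, z in m, then the turn about the tool's z in degrees. A call has 1 to 12 rows; each row shifts and turns the commanded pose from where the row before left it, along the tool's axes as they then stand; what a row does not reach is not made up. A row lasts 1/8 s, in which the tool goes at most 62.5 mm and 10.7 degrees, less where a joint would pass 70% of its speed; a pose out of reach is approached as far as the arm can. A call with a gripper value outside its range is refused whole. "fingers" is the closure, from -1 (fully open) to 1 (shut), so that 0 is half open, set as the call begins (left out, the last holds). The fingers move at their own pace and stop on an object; the grip force is fixed at half the most. Time passes only in rows, so rows that do not move let the fingers close. It gives the time, the measured TCP pose, the force and the opening at its end, in the units of the state.
- arm.read_state(): the state, without advancing time (a new reading comes with each control period).
- arm.get_image(name): name is "side" or "top"; returns a dict with "image" (400x640x3 uint8, red, green, blue), "K" (3x3 intrinsics, pixels), "R" (3x3) and "t" (3): a world point X has camera coordinates R X + t. Camera axes: x right, y down, z forward; pixel columns grow to the right and rows downward; lengths in mm; the calibration is good to about 2 mm. A picture is of the moment at which its call begins. There is no depth.
- arm.job_done(): hands the job in, once; it reports no verdict.
The state is a dict: "clock": time; "joints": joint angles; "joint_vel": joint speeds; "joint_efforts": joint torques, N m; "position": TCP position; "ee_rot": TCP orientation; "contact_force": force on the tool from outside, world axes, zero at the start; "wrist_torque": the same for the moment, N m; "gripper_width": finger opening in mm.
Only numpy, scipy, OpenCV 4.12 (cv2) and the standard library are available. Lean on these libraries where they do the work, as an engineer would, in place of code of your own. Each camera call takes 0.05 s, during which the arm holds its last target.

### The job

Take the blue-capped bottle out of the sloping magazine, stand it upright near the middle of the scale's pan and let go of it, so that it is weighed. Then take it again and set it upright, fully down on the orange seat in the free cell of the green carrier, swing the steel latch bar across over the bottles' shoulders, lifting it over its keeper, and let it drop into the notch. Never let the bottle fall, and leave the other bottles and things where they are.

Things in the scene. Friction and masses are not known exactly. Their poses are not given: they have to be found in the camera images.
- bottle_mid (a point): Bottle to handle: white, round, BLUE cap, 0.3 kg, 152 mm tall; body 56 mm wide, from 98 mm up a shoulder, from 112 to 152 mm the cap, a 30 mm cylinder: grip there. Point on its axis 76 mm above the underside (cap centre 56 mm farther along +z); +z runs underside to cap. Starts in either lane of the magazine, axis rising 55 degrees from level, cap up and away from the robot; lifts out straight up.
- magazine: Fixed sloping metal magazine, foot 170 x 170 mm, about 130 mm tall; two lanes with low walls, lane centres at its y = +40 and -40 mm, rising along its +x at 55 degrees. A cap's centre lies about 31 mm along its +x, 153 mm above the table. Origin: centre of its underside.
- scale_pan (a point): Centre of the top of the scale's square steel pan (150 x 150 mm, its sides along this point's x and y), 62 mm above the table. The scale is fixed and white, 180 x 160 mm, its display towards the robot; the pan does not sink.
- carrier: Fixed green two-cell carrier, foot 100 (x) x 215 (y) mm. Cells 62 x 62 mm inside, centres at its x = 0, y = +33 and -33 mm; floor 6 mm, wall tops 41 mm above the table. At its +y end a post carries the latch bar; at its -y end (x -26, y -76 mm) stands the steel keeper. Origin: centre of its underside; +x points away from the robot.
- seat: Orange square seat 58 x 58 x 4 mm fixed on the floor of the free cell (either cell). Origin: centre of its underside, 6 mm above the table; its top is 10 mm above the table, which is where the bottle's underside must rest.
- carrier_pivot (a point): Fixed point on the carrier (x = -26, y = +84 mm in the carrier's frame, 136 mm above the table) about which the latch bar swings (vertical axis) and lifts (level axis across the bar).
- swivel (a joint): Swing of the latch bar about the vertical axis through carrier_pivot, rad: 0 = closed, bar along the carrier's -y, over the keeper; grows as the free end swings out towards the robot (the carrier's -x side), clockwise seen from above; at most 1.1. Light friction: it stays where left.
- latch (a joint): Lift of the latch bar about its level pivot, rad: 0 = level, resting; grows as the free end rises; falls when let go. Steel bar 205 x 10 mm, 20 mm high, 0.28 kg, underside 126 mm above the table when level. Keeper, 160 mm from the pivot: fork with a 16 mm notch, prong on the robot's side 150 mm above the table, far prong (stop) 172 mm. Passing the near prong takes a lift over 0.16 (0.22 clears well).
- latch_grip (a point): Grip of the latch bar: upright red tab, 12 mm thick across the bar, 34 mm long along it, 45 mm high above it, 195 mm from the pivot along the bar, past the keeper. The point lies 34 mm above the bar's centreline (170 mm above the table when level); the tab's top is 21 mm above it, the bar's upper edge 24 mm below. Its y axis runs along the bar towards the pivot.
- bottle_b: A second bottle of the same shape with a GREY cap, lying in the other lane of the magazine. Bystander. Origin: centre of its underside.
- bottle_c: A third bottle of the same shape with a GREY cap, standing in the other cell of the carrier (its underside 6 mm above the table, its cap top 158 mm). Bystander. Origin: centre of its underside.
- weight: Brass test weight with a knob, 42 mm across, 58 mm tall, standing on the table. Bystander. Origin: centre of its underside.
- jug: Clear plastic measuring jug with handle, 104 mm across, 120 mm tall. Bystander. Origin: centre of its underside.
- jar: Amber glass jar with white cap, 68 mm across, 85 mm tall. Bystander. Origin: centre of its underside.
- spatula: Spatula 260 mm long lying on the table. Bystander. Origin: underside, near the middle of its length.
- wipes: Brown carton 140 x 100 x 70 mm. Bystander. Origin: centre of its underside.
There are look-alikes about, which are no part of the job. Leave any pink look-alike of the part that bears scale_pan alone. What is shaped like the part that bears bottle_mid but brown is not meant.

How it is judged:
By the outcome, as a careful person would: the job done as asked, in the order asked, and still so for the second after the job is handed in, with the robot touching nothing.
It also fails if it takes over 61 s, if anything falls off the work surface, if the arm or the gripper's body presses on something with over 40 N, if the wrist force passes 120 N, or if a joint passes its speed limit or range.

## Working session

There is one attempt and no reset: what is moved stays moved. The work goes in short steps, Python scripts to look and compute and a tool call to move; the robot and the scene stay as the last step left them, time stands still between calls to the robot, and variables do not carry over. Pictures are saved under pics/ and viewed, and the job is handed in when it is done.

Besides the shell and the picture viewer there is one more tool, called after ">>>" by a JSON object that holds its "name" and its "arguments". drive_tool: Moves the arm, as the interface text tells. Its arguments: {"type":"object","properties":{"plan":{"type":"array"},"fingers":{"type":"number"}},"required":["plan"]}

```bash
ls; mkdir -p pics; python3 - <<'E'
from bench import arm
import cv2,json
s=arm.read_state();print(s)
for n in("side","top"):
    d=arm.get_image(n);cv2.imwrite(f"pics/{n}0.png",d["image"][:,:,::-1]);print(n,d["K"],d["R"],d["t"])
E
```

```text
pics
{'clock': 0.0, 'joints': array([-9.90398620e-01,  3.85542081e-01,  6.63571451e-03, -4.88552032e-04,
       -1.19398341e+00, -2.58594136e-01]), 'joint_vel': array([-0.00108312, -0.00087527,  0.00102797,  0.00052398, -0.00223904,
        0.00170336]), 'joint_efforts': array([-1.78187300e-03, -3.92290699e+01,  1.88396287e+01,  4.18608874e+00,
       -4.64877550e-03, -1.25229883e-05]), 'position': array([ 197.52498901, -592.41620312,  255.23567343]), 'ee_rot': array([-1.60119359e-01,  9.87097079e-01,  1.04844268e-03, -2.18973142e-04]), 'contact_force': array([-0.6266404 ,  0.26201916, -0.2906873 ]), 'wrist_torque': array([-0.04683132, -0.04382317,  0.03558873]), 'gripper_width': 85.48542199232708}
side [[444.75736436   0.         314.937728  ]
 [  0.         444.75736436 203.43569259]
 [  0.           0.           1.        ]] [[-0.80807025 -0.58879482 -0.01852397]
 [-0.40743997  0.58133429 -0.70430328]
 [ 0.42545874 -0.56157912 -0.70965749]] [ 436.82429115  231.41346053 1482.38694295]
top [[520.77877096   0.         319.56452947]
 [  0.         520.77877096 198.45667466]
 [  0.           0.           1.        ]] [[-0.02563306 -0.9995954   0.01232839]
 [-0.99765769  0.0247971  -0.06375139]
 [ 0.06341989 -0.01393365 -0.99788966]] [  92.46573733  482.42492632 1542.55880034]
```

View pics/side0.png

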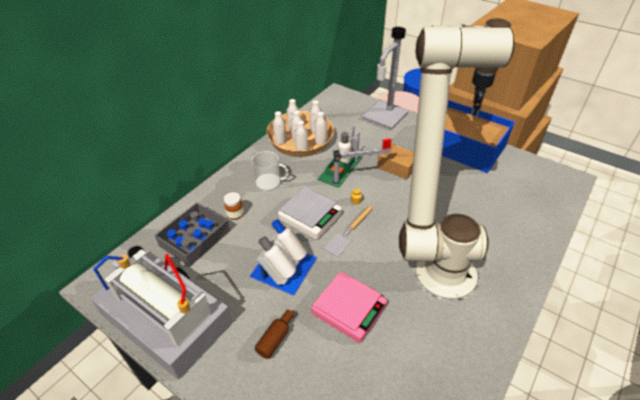

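View pics/top0.png

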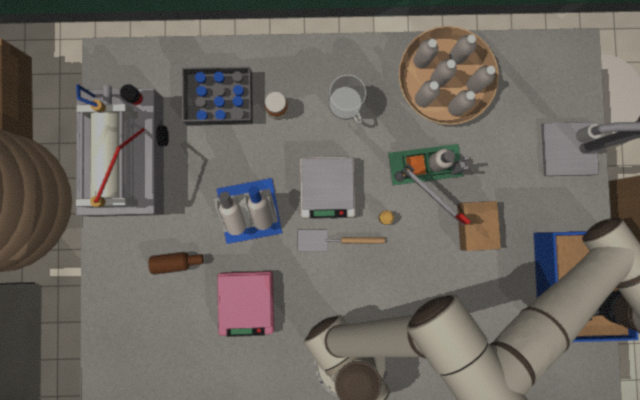

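```bash
cat > h.py <<'E'
import numpy as np,cv2
from bench import arm
def cam(n): return arm.get_image(n)
def ray(d,u,v):
    R=d["R"];c=-R.T@d["t"];w=R.T@np.linalg.inv(d["K"])@np.array([u,v,1.]);return c,w/np.linalg.norm(w)
def onz(d,u,v,z):
    c,w=ray(d,u,v);return c+w*(z-c[2])/w[2]
def tri(d1,p1,d2,p2):
    c1,w1=ray(d1,*p1);c2,w2=ray(d2,*p2)
    A=np.stack([w1,-w2],1);s=np.linalg.lstsq(A,c2-c1,rcond=None)[0]
    a=c1+s[0]*w1;b=c2+s[1]*w2;return (a+b)/2,np.linalg.norm(a-b)
def proj(d,X):
    x=d["K"]@(d["R"]@np.asarray(X,float)+d["t"]);return x[:2]/x[2]
def crop(d,x0,y0,w,h,f,name):
    cv2.imwrite("pics/"+name,cv2.resize(d["image"][y0:y0+h,x0:x0+w,::-1],None,fx=f,fy=f,interpolation=cv2.INTER_CUBIC))
E
python3 - <<'E'
from h import *
s=cam("side");t=cam("top")
a=[cv2.resize(s["image"][205:305,235:355],(480,400),interpolation=cv2.INTER_CUBIC)]
crop(t,205,145,200,110,4,"mag_t.png")
crop(s,240,120,190,140,4,"mag_s.png")
crop(t,380,135,130,120,5,"car_t.png")
E
python3 - <<'E'
from h import *
s=cam("side");crop(s,225,200,130,100,6,"mag_s2.png")
crop(s,300,120,130,100,6,"car_s.png")
E
```

```text
(no output)
```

View pics/mag_t.png

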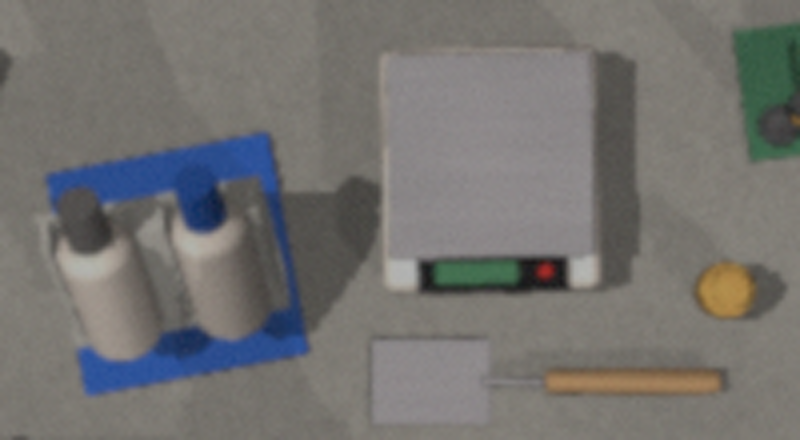

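View pics/car_t.png

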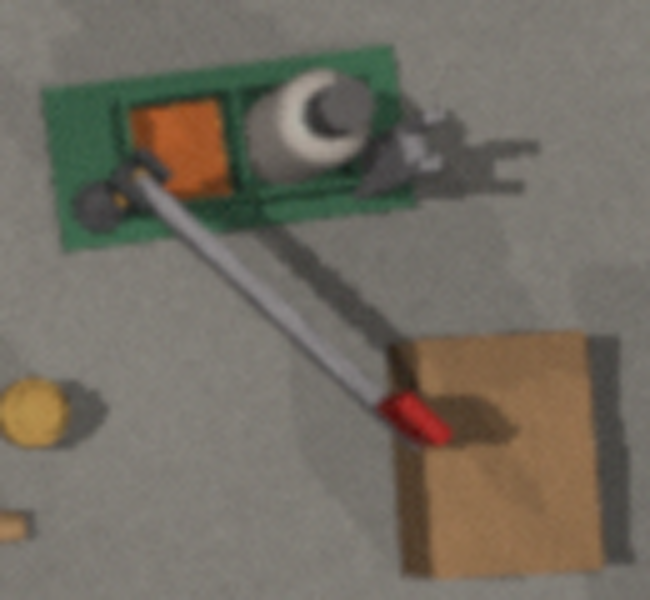

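View pics/mag_s2.png

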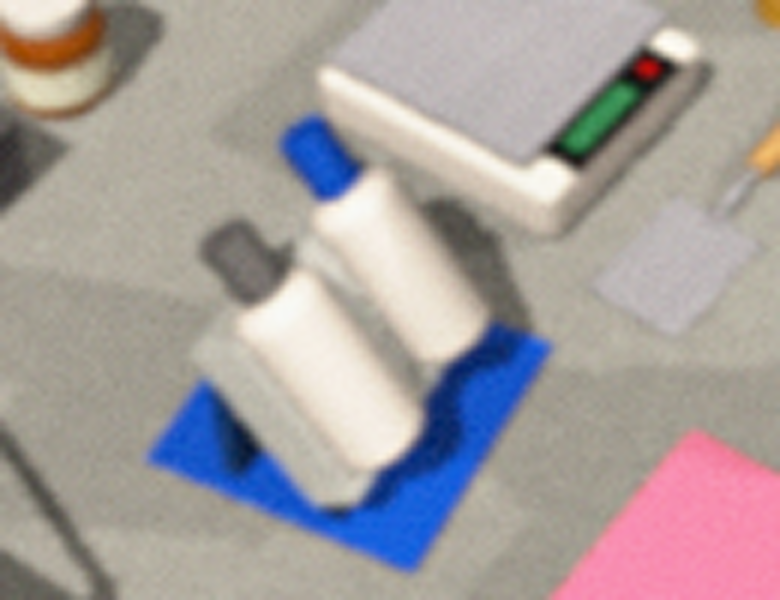

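View pics/car_s.png

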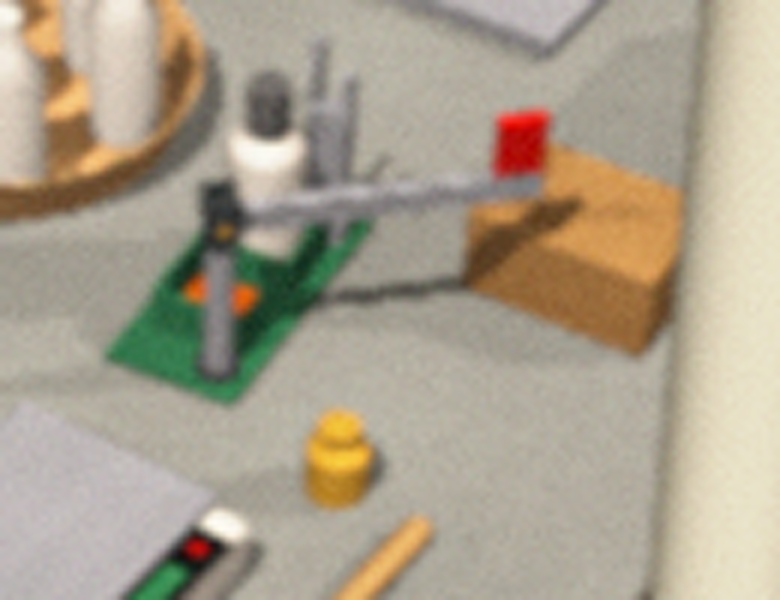

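```bash
cat > m.py <<'E'
from h import *
s=cam("side");t=cam("top")
def masks(d):
    h=cv2.cvtColor(d["image"],cv2.COLOR_RGB2HSV);return h
def comps(d,lo,hi,roi,name,minA=8):
    h=cv2.cvtColor(d["image"],cv2.COLOR_RGB2HSV)
    m=cv2.inRange(h,lo,hi);k=np.zeros_like(m);x0,y0,x1,y1=roi;k[y0:y1,x0:x1]=m[y0:y1,x0:x1]
    n,l,st,c=cv2.connectedComponentsWithStats(k)
    out=[]
    for i in range(1,n):
        if st[i,4]>=minA:
            pts=np.argwhere(l==i)[:,::-1].astype(np.float32)
            out.append((st[i,4],c[i],st[i,:4],cv2.minAreaRect(pts)))
            print(name,st[i],c[i].round(2),"rect",[np.round(q,1) for q in cv2.minAreaRect(pts)])
    return out
E
python3 - <<'E'
from m import *
B=((105,120,60),(125,255,255))
a=comps(s,*B,(225,200,355,300),"s blue");b=comps(t,*B,(205,170,300,255),"t blue")
G=((40,60,20),(90,255,255))
comps(t,*G,(380,135,470,195),"t green")
comps(t,(5,150,100),(18,255,255),(395,145,440,185),"t orange")
comps(s,(5,150,100),(18,255,255),(325,160,345,175),"s orange")
R1=((0,180,100),(4,255,255));R2=((172,150,100),(180,255,255))
for r in(R1,):
  comps(t,*r,(440,200,480,230),"t red"); comps(s,*r,(375,130,400,155),"s red")
# pan
print(t["image"][185,327],t["image"][150,350],t["image"][213,304])
E
```

```text
s blue [272 219  13  14 104] [277.92 225.95] rect [array([278., 226.]), array([13.1,  8.1]), np.float64(50.2)]
s blue [250 254  66  41 830] [286.51 275.33] rect [array([282.7, 266.5]), array([53.4, 44.3]), np.float64(23.2)]
t blue [ 217  179   65   64 1135] [252.34 208.49] rect [array([248.9, 210.5]), array([55.9, 56.2]), np.float64(79.7)]
t green [ 389  144   74   41 1063] [421.16 163.54] rect [array([425.3, 164.2]), array([32.2, 70.4]), np.float64(82.6)]
t orange [407 155  18  19 245] [416.63 163.44] rect [array([415.6, 164.5]), array([17.9, 16.7]), np.float64(82.9)]
s orange [331 166   3   4  11] [332.09 167.64] rect [array([332. , 167.5]), array([3., 2.]), np.float64(90.0)]
s orange [339 167   4   6  17] [340.35 169.41] rect [array([340.3, 169.3]), array([3.5, 4.2]), np.float64(45.0)]
t red [459 214  11  10  52] [463.94 218.58] rect [array([463.8, 218.8]), array([12. ,  4.2]), np.float64(45.0)]
s red [383 139   8  10  66] [386.45 143.33] rect [array([386.5, 143.5]), array([9., 7.]), np.float64(90.0)]
[144 141 141] [129 126 118] [178 180 178]
```

```bash
python3 - <<'E'
from m import *
f=lambda v:np.round(v,1)
cap_t=(205+200/4,145+198/4)
print("cap tri",tri(t,cap_t,s,(277.9,226)))
# magazine rect at z~3 
r=cv2.boxPoints(((248.9,210.5),(55.9,56.2),79.7));
P=[onz(t,*p,3) for p in r];print("mag",f(P));c=sum(P)/4
print("ctr",f(c),[f(np.linalg.norm(P[i]-P[i-1])) for i in range(4)],[f(np.degrees(np.arctan2(*(P[i]-P[i-1])[[1,0]]))) for i in range(4)])
r=cv2.boxPoints(((425.3,164.2),(32.2,70.4),82.6))
for z in (3,):
  P=[onz(t,*p,z) for p in r];print("car",f(P));c=sum(P)/4
  print("ctr",f(c),[f(np.linalg.norm(P[i]-P[i-1])) for i in range(4)],[f(np.degrees(np.arctan2(*(P[i]-P[i-1])[[1,0]]))) for i in range(4)])
print("seat",f(onz(t,415.6,164.5,10)))
print("tab",tri(t,(463.9,218.6),s,(386.4,143.4)))
# carrier corners from crop
for (u,v) in [(42,90),(393,45),(415,205),(65,250)]:
  print("corner",f(onz(t,380+u/5,135+v/5,3)))
# pan corners from crop mag_t (4x)
C=[f(onz(t,205+u/4,145+v/4,62)) for u,v in[(384,52),(594,50),(596,258),(386,260)]];print("pan",C,sum(C)/4)
for (u,v) in [(48,175),(270,133),(308,352),(88,395)]:
  print("magcorner",f(onz(t,205+u/4,145+v/4,3)))
E
```

```text
cap tri (array([493.09798127, 259.16008998, 153.40578706]), np.float64(5.325211165412309))
mag [[524.5 390.1   3. ]
 [550.9 223.4   3. ]
 [384.5 196.7   3. ]
 [358.8 362.5   3. ]]
ctr [454.7 293.2   3. ] [np.float64(168.0), np.float64(168.9), np.float64(168.5), np.float64(167.8)] [np.float64(9.5), np.float64(-81.0), np.float64(-170.9), np.float64(98.8)]
car [[ 619.1 -132.1    3. ]
 [ 641.8 -345.8    3. ]
 [ 543.9 -354.3    3. ]
 [ 521.5 -141.3    3. ]]
ctr [ 581.6 -243.4    3. ] [np.float64(98.0), np.float64(215.0), np.float64(98.3), np.float64(214.1)] [np.float64(5.4), np.float64(-83.9), np.float64(-175.1), np.float64(96.0)]
seat [ 580.4 -212.3   10. ]
tab (array([ 413.71896994, -304.05071184,  166.55558896]), np.float64(6.993688044138483))
corner [ 618.4 -132.3    3. ]
corner [ 640.9 -347.2    3. ]
corner [ 542.8 -356.4    3. ]
corner [ 520.6 -142.9    3. ]
pan [array([601., 132.,  62.]), array([598.8, -21.1,  62. ]), array([447.1, -18. ,  62. ]), array([449.4, 134. ,  62. ])] [524.075  56.725  62.   ]
magcorner [522.3 387.9   3. ]
magcorner [550.  220.5   3. ]
magcorner [384.4 195.3   3. ]
magcorner [356.6 360.3   3. ]
```

>>> {"name": "drive_tool", "arguments": {"plan": [[[0, 0, 0], 9.3], [[-0.0266, 0.0496, 0], 0], [[-0.0266, 0.0496, 0], 0], [[-0.0266, 0.0496, 0], 0], [[-0.0266, 0.0496, 0], 0], [[-0.0266, 0.0496, 0], 0], [[-0.0266, 0.0496, 0], 0], [[-0.0266, 0.0496, 0], 0], [[-0.0266, 0.0496, 0], 0], [[-0.0266, 0.0496, 0], 0], [[-0.0266, 0.0496, 0], 0], [[-0.0266, 0.0496, 0], 0]], "fingers": -0.3}}

```text
clock: 1.95
position: [400.2, -5.8, 256.9]
ee_rot: [-0.08, 0.997, 0.0, 0.001]
contact_force: [0.7, -0.3, 0.3]
gripper_width: 55.7
```

>>> {"name": "drive_tool", "arguments": {"plan": [[[-0.0266, 0.0496, 0], 0], [[-0.0266, 0.0496, 0], 0], [[-0.0266, 0.0496, 0], 0], [[-0.0266, 0.0496, 0], 0], [[-0.0266, 0.0496, 0], 0], [[0, 0, 0], 0], [[0, 0, 0], 0]]}}

```text
clock: 2.82
position: [491.5, 258.0, 256.0]
ee_rot: [-0.08, 0.997, -0.0, -0.0]
contact_force: [-0.0, 0.4, 0.6]
gripper_width: 55.5
```

>>> {"name": "drive_tool", "arguments": {"plan": [[[-0.001, 0.001, 0.03], 0], [[0, 0, 0.03], 0], [[0, 0, 0.02], 0], [[0, 0, 0.008], 0], [[0, 0, 0.005], 0], [[0, 0, 0], 0]]}}

```text
clock: 3.58
position: [492.9, 259.2, 163.9]
ee_rot: [-0.08, 0.997, 0.0, 0.0]
contact_force: [-0.1, 0.3, 0.2]
gripper_width: 55.6
```

```bash
python3 - <<'E'
from h import *
s=cam("side");crop(s,225,170,130,120,5,"g1.png");print(arm.read_state()["position"])
E
```

```text
[492.99974708 259.40727427 164.10784038]
```

View pics/g1.png

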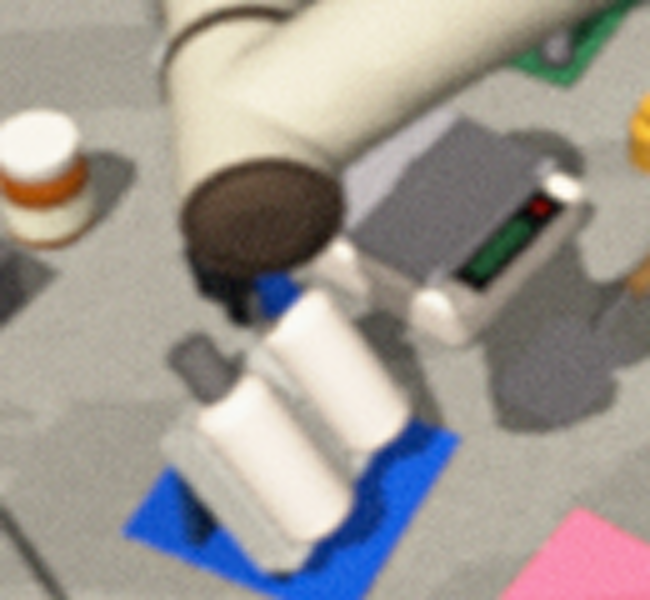

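The jaws straddle the blue cap (about pixel (280,228) in the full image), and neither bottle has moved. I'll close the jaws and lift a little.

>>> {"name": "drive_tool", "arguments": {"plan": [[[0, 0, 0], 0], [[0, 0, 0], 0], [[0, 0, 0], 0], [[0, 0, 0], 0]], "fingers": 1}}

```text
clock: 4.12
position: [493.0, 259.7, 164.1]
ee_rot: [-0.08, 0.997, 0.0, 0.001]
contact_force: [0.1, -0.1, 5.0]
gripper_width: 28.7
```

>>> {"name": "drive_tool", "arguments": {"plan": [[[0, 0, -0.01], 0], [[0, 0, -0.02], 0], [[0, 0, -0.03], 0], [[0, 0, -0.03], 0], [[0, 0, -0.03], 0], [[0, 0, -0.02], 0], [[0, 0, 0], 0]]}}

```text
clock: 5.0
position: [492.8, 259.5, 304.1]
ee_rot: [-0.08, 0.997, 0.001, 0.001]
contact_force: [0.2, -0.7, -4.3]
gripper_width: 28.6
```

```bash
python3 - <<'E'
from h import *
s=cam("side");crop(s,225,150,130,120,5,"g2.png");print(arm.read_state())
E
```

```text
{'clock': 5.05, 'joints': array([ 7.75523266e-01,  2.38247869e-01, -8.54602923e-02, -1.07820126e-03,
       -1.24804481e+00, -2.18699622e+00]), 'joint_vel': array([ 0.00017988,  0.01896371, -0.03202588, -0.00727539, -0.00268627,
        0.00113764]), 'joint_efforts': array([-2.20115221e-02, -3.50121331e+01,  2.14379740e+01,  4.97870654e+00,
       -9.26047470e-02, -5.47249656e-04]), 'position': array([492.19437281, 259.16666716, 302.51221091]), 'ee_rot': array([-7.94067468e-02,  9.96842053e-01,  8.57058620e-05, -6.94806529e-04]), 'contact_force': array([-0.02641134, -0.44185013, -3.03343164]), 'wrist_torque': array([ 0.01583791, -0.05071826, -0.03323751]), 'gripper_width': 28.190271234476825}
```

View pics/g2.png

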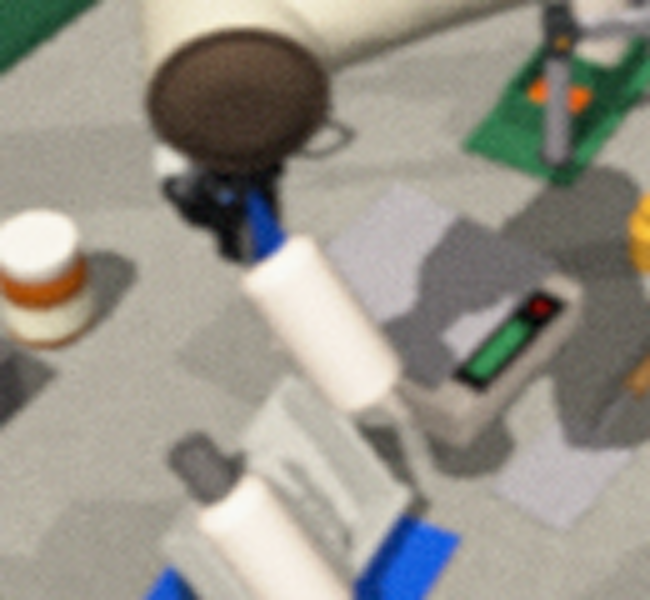

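```bash
python3 - <<'E'
from m import *
crop(t,255,60,160,110,5,"jug.png")
f=lambda v:np.round(v,1)
print("pan far edge",f(onz(t,327,158,62)),f(onz(t,327,157,62)))
print("jug top center",f(onz(t,347,92,120)),"jar",f(onz(t,275,102,85)))
E
```

```text
pan far edge [599.2  56.2  62. ] [602.1  56.1  62. ]
jug top center [777.4  -3.5 120. ] jar [762.2 202.7  85. ]
```

View pics/jug.png

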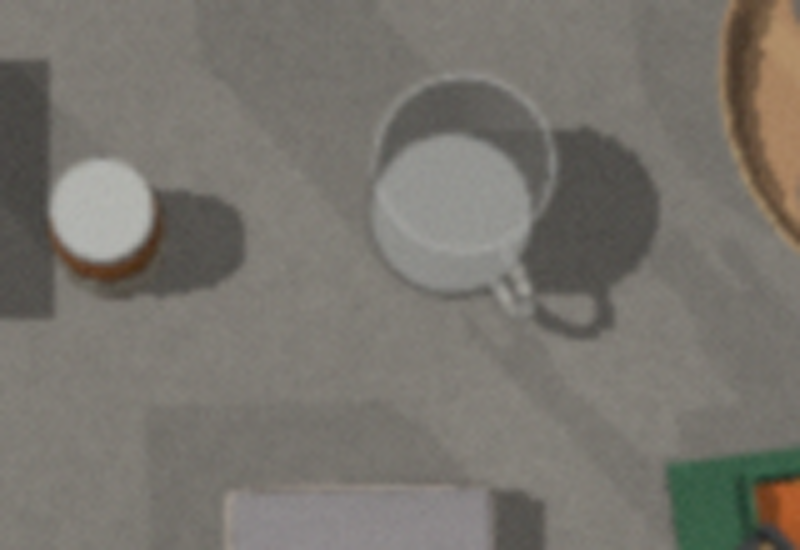

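>>> {"name": "drive_tool", "arguments": {"plan": [[[0, 0, 0], 5], [[0, 0, 0], 4.5], [[-0.02, -0.013, 0], 0], [[-0.035, -0.023, 0], 0], [[-0.045, -0.03, 0], 0], [[-0.045, -0.03, 0], 0], [[-0.045, -0.03, 0], 0], [[-0.033, -0.02, 0], 0], [[-0.02, -0.013, 0], 0], [[0, 0, 0], 0]]}}

```text
clock: 6.4
position: [735.4, 97.3, 299.3]
ee_rot: [0.004, 1.0, -0.001, -0.003]
contact_force: [-0.6, 0.5, -4.0]
gripper_width: 28.4
```

>>> {"name": "drive_tool", "arguments": {"plan": [[[0, 0, 0.02], 0], [[0, 0, 0.03], 0], [[0, 0, 0.03], 0], [[0, 0, 0.03], 0], [[0, 0, 0.02], 0], [[0, 0, 0.01], 0], [[0, 0, 0.008], 0], [[0, 0, 0], 0], [[0, 0, 0], 0]]}}

```text
clock: 7.52
position: [735.1, 98.9, 156.4]
ee_rot: [0.003, 1.0, 0.0, 0.001]
contact_force: [0.3, -0.1, -3.8]
gripper_width: 28.5
```

```bash
python3 - <<'E'
from h import *
s=cam("side");crop(s,205,130,150,120,5,"g3.png")
t=cam("top");crop(t,235,80,150,120,5,"g3t.png")
E
```

```text
(no output)
```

View pics/g3.png

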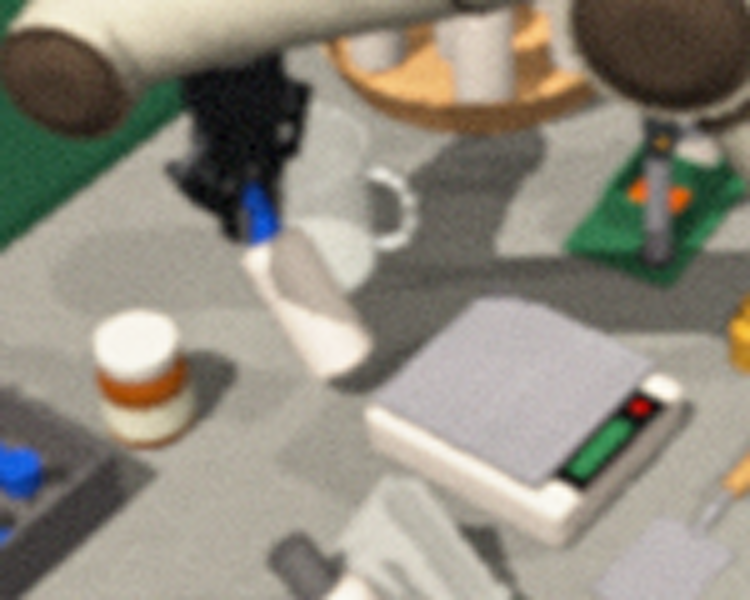

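View pics/g3t.png

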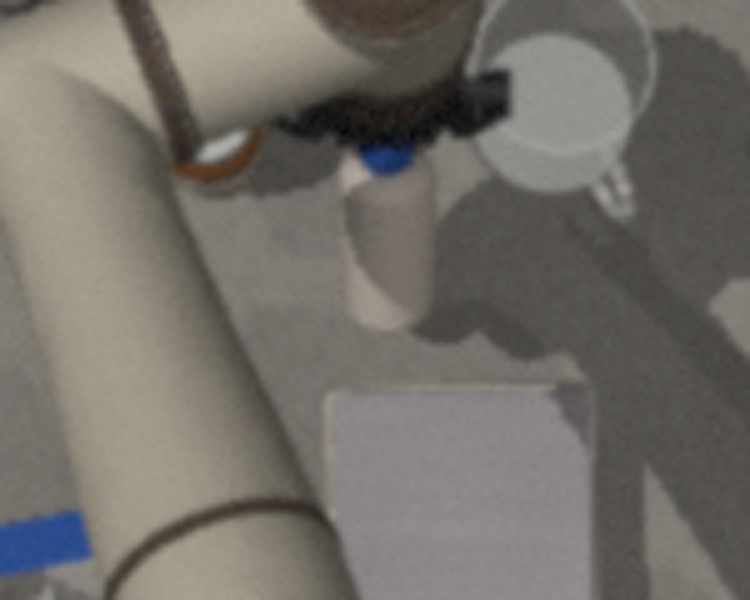

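>>> {"name": "drive_tool", "arguments": {"plan": [[[0.015, 0, 0.002], 0], [[0.02, 0, 0], 0], [[0.008, 0, 0], 0], [[0.008, 0, 0], 0], [[0.008, 0, 0], 0], [[0, 0, 0], 0]]}}

```text
clock: 8.38
position: [687.0, 100.9, 164.9]
ee_rot: [0.001, 1.0, 0.003, 0.017]
contact_force: [13.2, -1.6, 11.7]
gripper_width: 28.2
```

```bash
python3 - <<'E'
from h import *
s=cam("side");crop(s,205,130,150,120,5,"g4.png")
E
```

```text
(no output)
```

View pics/g4.png

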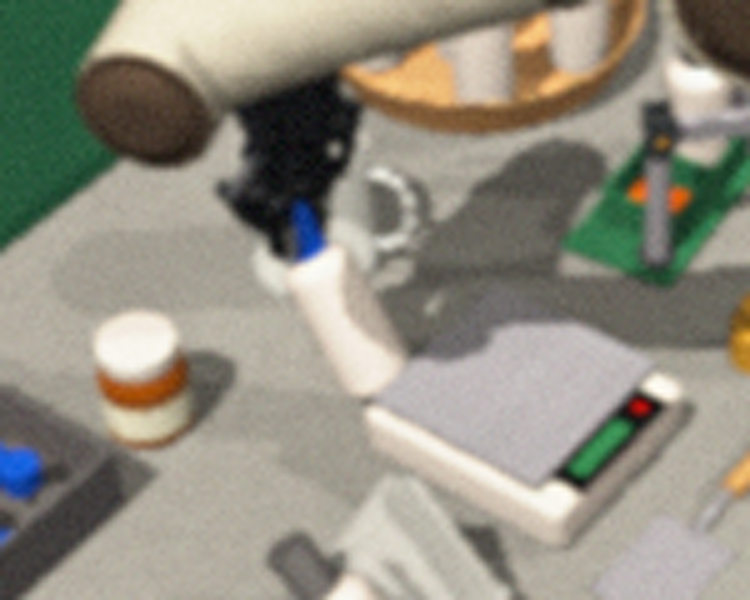

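>>> {"name": "drive_tool", "arguments": {"plan": [[[-0.015, 0, 0], 0], [[-0.01, 0, 0], 0], [[0, 0, 0.005], 0], [[0, 0, 0.004], 0], [[0, 0, 0], 0]]}}

```text
clock: 9.05
position: [699.6, 98.8, 142.6]
ee_rot: [0.003, 1.0, -0.0, -0.002]
contact_force: [0.2, 0.4, -4.4]
gripper_width: 28.5
```

```bash
python3 - <<'E'
from h import *
s=cam("side");crop(s,205,130,150,120,5,"g5.png")
t=cam("top");crop(t,235,80,150,120,5,"g5t.png")
E
```

```text
(no output)
```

View pics/g5.png

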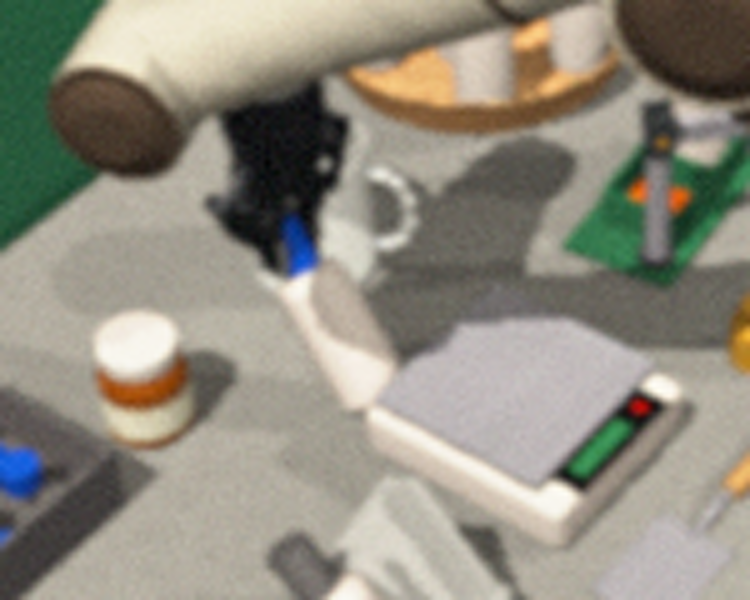

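View pics/g5t.png

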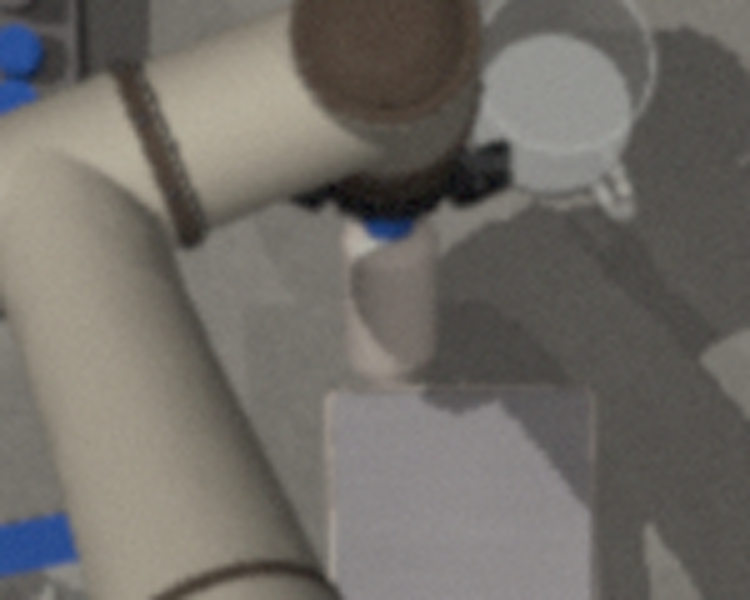

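>>> {"name": "drive_tool", "arguments": {"plan": [[[0.006, 0, 0], 0], [[0.006, 0, -0.001], 0], [[0.006, 0, -0.001], 0], [[0.006, 0, -0.001], 0], [[0.006, 0, -0.001], 0], [[0, 0, 0], 0]]}}

```text
clock: 9.9
position: [672.1, 99.9, 150.3]
ee_rot: [0.003, 1.0, 0.001, 0.003]
contact_force: [4.9, 0.6, -1.2]
gripper_width: 28.8
```

```bash
python3 - <<'E'
from h import *
s=cam("side");crop(s,205,130,150,120,5,"g6.png")
E
```

```text
(no output)
```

View pics/g6.png

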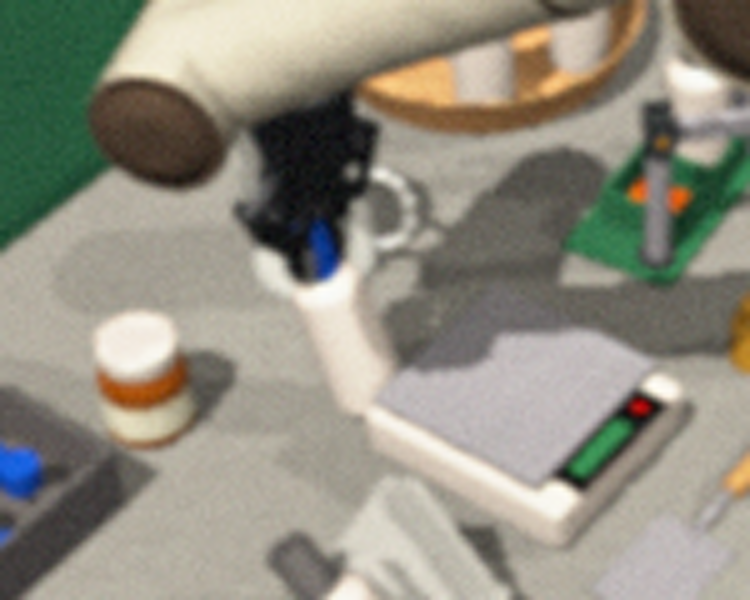

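>>> {"name": "drive_tool", "arguments": {"plan": [[[0.006, 0, -0.001], 0], [[0.006, 0, -0.001], 0], [[0.006, 0, -0.001], 0], [[0.006, 0, 0], 0], [[0.005, 0, 0], 0], [[0, 0, 0], 0]]}}

```text
clock: 10.7
position: [641.1, 99.4, 151.3]
ee_rot: [0.003, 1.0, -0.0, -0.0]
contact_force: [3.4, -0.4, -1.3]
gripper_width: 28.7
```

```bash
python3 - <<'E'
from h import *
s=cam("side");crop(s,205,130,150,120,5,"g7.png")
E
```

```text
(no output)
```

View pics/g7.png

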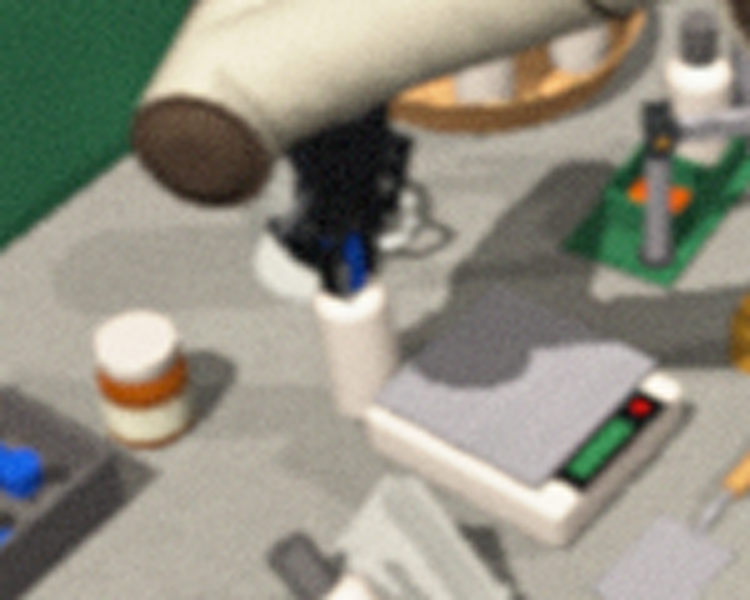

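```bash
cat > tilt.py <<'E'
from h import *
def tilt(s,x,y,zc,L=(30,95),name=None):
    # body rows: find left/right edges per row using brightness/low saturation, near expected axis
    p=proj(s,(x,y,zc-35));q=proj(s,(x,y,zc-125))
    g=cv2.GaussianBlur(cv2.cvtColor(s["image"],cv2.COLOR_RGB2GRAY),(3,3),0).astype(float)
    gx=cv2.Sobel(g,cv2.CV_64F,1,0);out=[]
    for r in range(int(p[1]),int(q[1])):
        a=p[0]+(q[0]-p[0])*(r-p[1])/(q[1]-p[1]);a=int(round(a))
        l=a-14+np.argmax(gx[r,a-14:a-1]);e=a+2+np.argmin(gx[r,a+2:a+14]);out.append((r,l,e,g[r,a]))
    return p,q,np.array(out)
E
python3 - <<'E'
from tilt import *
s=cam("side")
p,q,o=tilt(s,641,99.4,140);print(p,q);print(o.astype(int).tolist())
E
```

```text
[276.17132943 190.86500143] [278.07668412 208.03553103]
[[190, 267, 281, 229], [191, 268, 280, 243], [192, 268, 280, 243], [193, 269, 280, 234], [194, 269, 288, 215], [195, 269, 281, 207], [196, 270, 281, 205], [197, 270, 283, 205], [198, 270, 283, 205], [199, 270, 284, 205], [200, 270, 284, 206], [201, 271, 283, 206], [202, 271, 283, 207], [203, 271, 282, 203], [204, 271, 288, 204], [205, 271, 289, 203], [206, 271, 290, 203], [207, 271, 290, 201]]
```

>>> {"name": "drive_tool", "arguments": {"plan": [[[0.005, 0, 0], 0], [[0.004, 0, 0], 0], [[0, 0, 0], 0]]}}

```text
clock: 11.18
position: [632.2, 99.4, 151.2]
ee_rot: [0.003, 1.0, -0.0, -0.0]
contact_force: [4.2, 0.4, -1.8]
gripper_width: 28.8
```

>>> {"name": "drive_tool", "arguments": {"plan": [[[-0.006, 0, -0.02], 0], [[-0.002, 0, -0.04], 0], [[0, 0, -0.03], 0], [[0, 0, -0.01], 0], [[0, 0, 0], 0]]}}

```text
clock: 11.8
position: [639.2, 99.3, 249.9]
ee_rot: [0.003, 1.0, -0.0, -0.002]
contact_force: [0.0, -0.1, -3.9]
gripper_width: 28.6
```

```bash
python3 - <<'E'
from tilt import *
S=arm.read_state();P=S["position"];print(P,S["contact_force"])
s=cam("side");crop(s,205,100,150,120,5,"g8.png")
p,q,o=tilt(s,P[0],P[1],P[2]-11);print(p,q);print(o.astype(int).tolist())
E
```

```text
[639.16336337  99.28743008 249.92707136] [ 0.01254227 -0.10688508 -3.93762202]
[274.32116067 170.54374788] [276.38309481 189.26935673]
[[170, 265, 279, 228], [171, 265, 279, 239], [172, 266, 279, 233], [173, 267, 288, 209], [174, 261, 288, 196], [175, 261, 280, 192], [176, 261, 279, 193], [177, 268, 286, 193], [178, 268, 285, 194], [179, 268, 278, 193], [180, 268, 279, 192], [181, 269, 279, 193], [182, 269, 279, 187], [183, 269, 279, 188], [184, 269, 279, 188], [185, 269, 279, 188], [186, 269, 279, 188], [187, 270, 279, 188], [188, 262, 279, 187]]
```

View pics/g8.png

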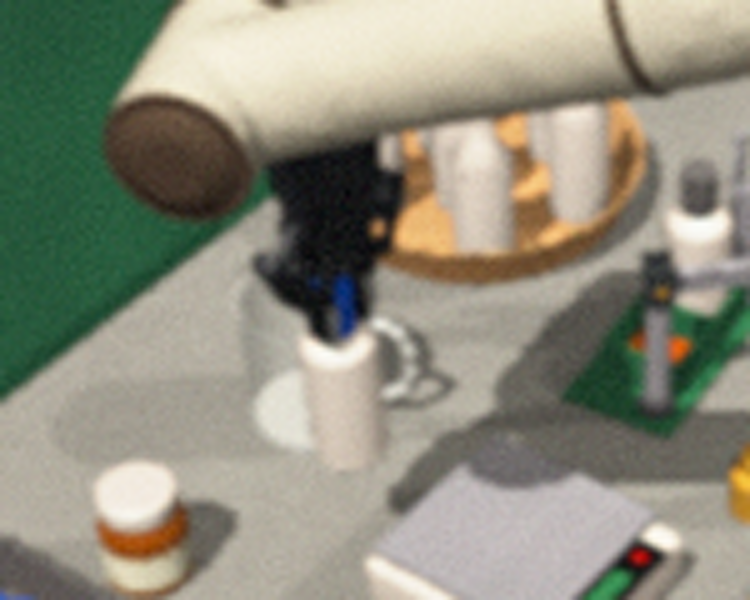

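>>> {"name": "drive_tool", "arguments": {"plan": [[[0.015, -0.005, 0], 0], [[0.03, -0.011, 0], 0], [[0.03, -0.011, 0], 0], [[0.026, -0.009, 0], 0], [[0.014, -0.004, 0.01], 0], [[0.004, -0.002, 0.015], 0], [[0, 0, 0.01], 0], [[0, 0, 0.004], 0], [[0, 0, 0], 0]]}}

```text
clock: 12.98
position: [521.5, 58.2, 211.8]
ee_rot: [0.003, 1.0, -0.0, -0.001]
contact_force: [0.5, -0.4, -3.3]
gripper_width: 28.4
```

>>> {"name": "drive_tool", "arguments": {"plan": [[[0, 0, 0.002], 0], [[0, 0, 0.002], 0], [[0, 0, 0], 0]]}}

```text
clock: 13.35
position: [521.4, 58.2, 208.2]
ee_rot: [0.003, 1.0, -0.0, -0.0]
contact_force: [0.5, 0.5, -4.0]
gripper_width: 28.6
```

```bash
python3 - <<'E'
from tilt import *
S=arm.read_state();P=S["position"];print(P,S["contact_force"])
s=cam("side");crop(s,225,110,150,120,5,"g9.png")
E
```

```text
[521.35616321  58.16351674 208.24429814] [ 0.46453166  0.52778819 -3.99496934]
```

View pics/g9.png

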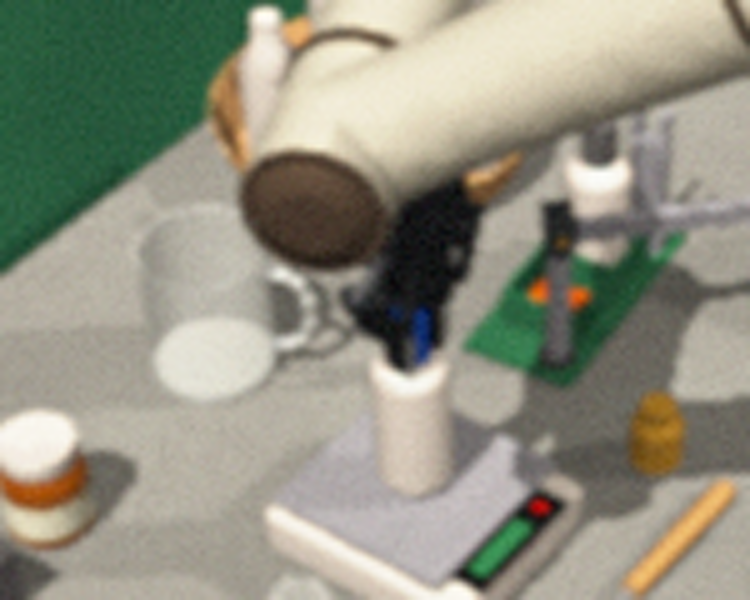

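>>> {"name": "drive_tool", "arguments": {"plan": [[[0, 0, 0.002], 0], [[0, 0, 0.001], 0], [[0, 0, 0], 0]]}}

```text
clock: 13.78
position: [521.3, 58.2, 205.2]
ee_rot: [0.003, 1.0, -0.0, -0.0]
contact_force: [0.4, -0.1, -3.7]
gripper_width: 28.5
```

>>> {"name": "drive_tool", "arguments": {"plan": [[[0, 0, 0.002], 0], [[0, 0, 0], 0]]}}

```text
clock: 14.02
position: [521.3, 58.1, 203.1]
ee_rot: [0.003, 1.0, -0.0, -0.0]
contact_force: [-0.1, -0.4, -3.5]
gripper_width: 28.6
```

>>> {"name": "drive_tool", "arguments": {"plan": [[[0, 0, 0.002], 0], [[0, 0, 0], 0]]}}

```text
clock: 14.28
position: [521.8, 58.2, 202.3]
ee_rot: [0.003, 1.0, 0.0, 0.001]
contact_force: [-1.2, 0.3, 2.6]
gripper_width: 28.4
```

>>> {"name": "drive_tool", "arguments": {"plan": [[[0, 0, 0.002], 0], [[0, 0, 0], 0]]}}

```text
clock: 14.52
position: [522.3, 58.2, 202.3]
ee_rot: [0.003, 1.0, -0.0, 0.002]
contact_force: [-4.5, 0.4, 11.7]
gripper_width: 28.3
```

```bash
python3 - <<'E'
from tilt import *
S=arm.read_state();P=S["position"];print(P,S["contact_force"],S["wrist_torque"])
s=cam("side");crop(s,265,160,80,60,10,"g10.png")
p,q,o=tilt(s,P[0]+3,P[1],194);print(p,q);print(o.astype(int).tolist())
E
```

```text
[522.25933434  58.20095228 202.25374377] [-4.50516433  0.38985016 11.66013646] [ 0.05542177  1.44390241 -0.04112717]
[307.858554   186.12013584] [308.5934466  204.15835439]
[[186, 299, 313, 199], [187, 299, 313, 230], [188, 300, 312, 240], [189, 300, 312, 233], [190, 301, 311, 217], [191, 301, 312, 205], [192, 301, 312, 201], [193, 301, 313, 200], [194, 301, 313, 199], [195, 301, 314, 199], [196, 301, 314, 198], [197, 301, 314, 198], [198, 301, 314, 199], [199, 301, 314, 198], [200, 301, 314, 198], [201, 301, 314, 198], [202, 301, 314, 194], [203, 301, 314, 194]]
```

View pics/g10.png

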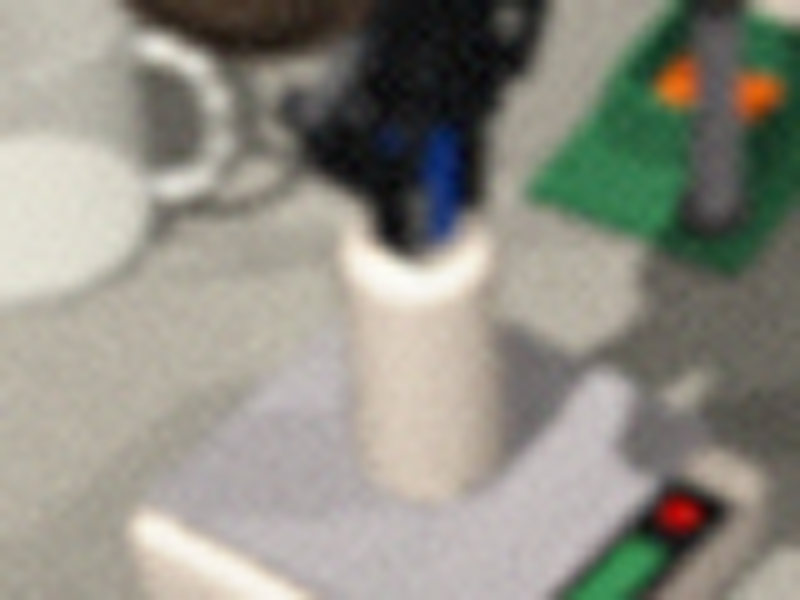

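>>> {"name": "drive_tool", "arguments": {"plan": [[[0, 0, -0.001], 0], [[0, 0, -0.001], 0], [[0, 0, 0], 0]]}}

```text
clock: 14.95
position: [521.9, 58.2, 202.3]
ee_rot: [0.003, 1.0, 0.0, 0.001]
contact_force: [-2.7, -0.8, 6.2]
gripper_width: 28.7
```

>>> {"name": "drive_tool", "arguments": {"plan": [[[0, 0, 0], 0], [[0, 0, 0], 0], [[0, 0, 0], 0]], "fingers": 0}}

```text
clock: 15.32
position: [521.4, 58.2, 200.9]
ee_rot: [0.003, 1.0, -0.0, -0.0]
contact_force: [-1.1, -0.5, 0.4]
gripper_width: 42.5
```

```bash
python3 - <<'E'
from tilt import *
S=arm.read_state();P=S["position"];print(P,S["contact_force"],S["gripper_width"])
s=cam("side");crop(s,265,160,80,60,10,"g11.png")
E
```

```text
[521.43400735  58.19373876 200.94783827] [-1.10753353 -0.45682029  0.3869323 ] 42.496032391680174
```

View pics/g11.png

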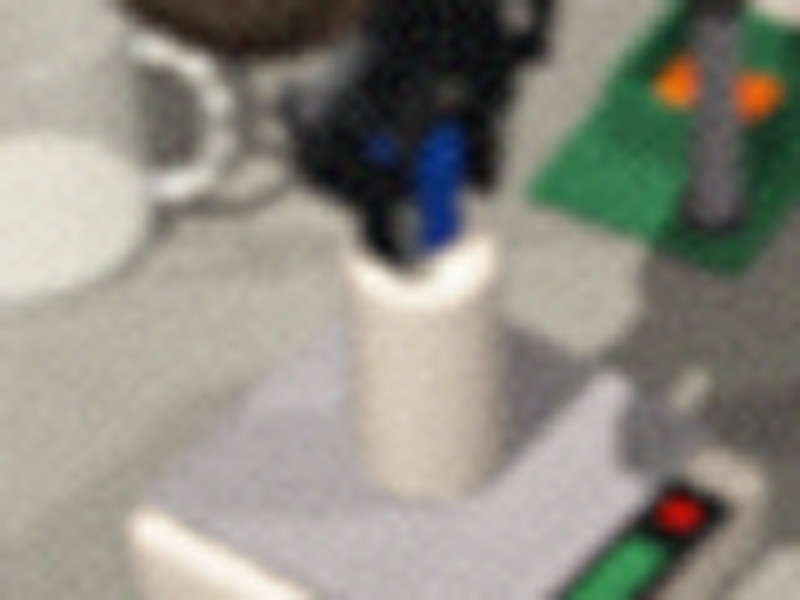

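>>> {"name": "drive_tool", "arguments": {"plan": [[[0, 0, -0.02], 0], [[0, 0, -0.04], 0], [[0, 0, -0.04], 0], [[0.03, 0, -0.04], 0], [[0.05, 0, -0.02], 0], [[0.05, 0, 0], 0], [[0, 0, 0], 0], [[0, 0, 0], 0], [[0, 0, 0], 0]]}}

```text
clock: 16.5
position: [392.2, 59.2, 360.9]
ee_rot: [0.003, 1.0, -0.0, -0.0]
contact_force: [-0.3, 0.1, -0.7]
gripper_width: 42.9
```

```bash
python3 - <<'E'
from m import *
print(arm.read_state()["position"])
B=((105,120,50),(125,255,255))
a=comps(s,*B,(285,165,335,195),"s blue");b=comps(t,*B,(300,140,360,210),"t blue")
crop(s,265,150,80,60,10,"w1.png");crop(t,280,130,100,80,8,"w1t.png")
if len(a)==1 and len(b)==1: print(tri(t,b[0][1],s,a[0][1]))
E
```

```text
[392.15410273  59.13947141 360.7498352 ]
s blue [303 172   8  13  88] [306.51 177.64] rect [array([306.5, 178. ]), array([12.,  7.]), np.float64(90.0)]
t blue [324 173  11  11  92] [329.16 178.22] rect [array([329., 178.]), array([10., 10.]), np.float64(90.0)]
(array([527.79901793,  57.20975035, 196.76833491]), np.float64(4.1657876821637485))
```

View pics/w1t.png

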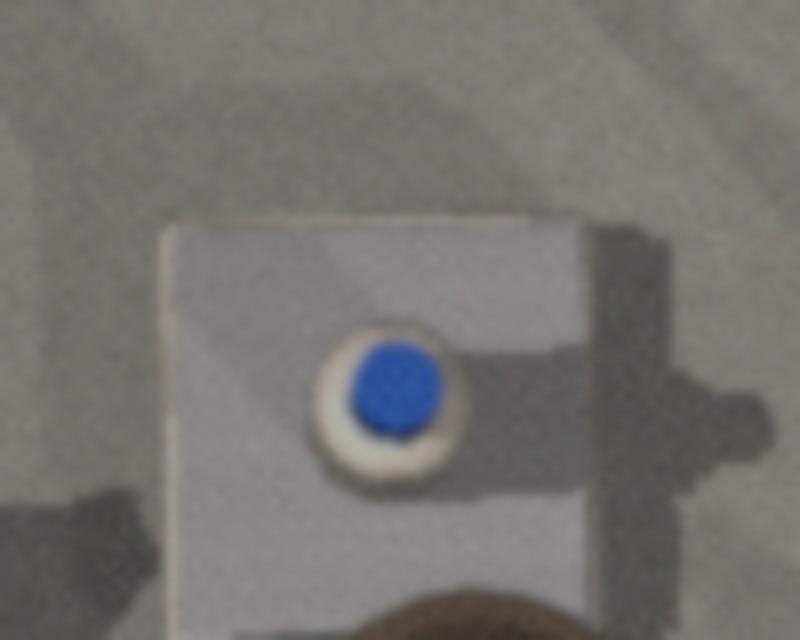

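View pics/w1.png

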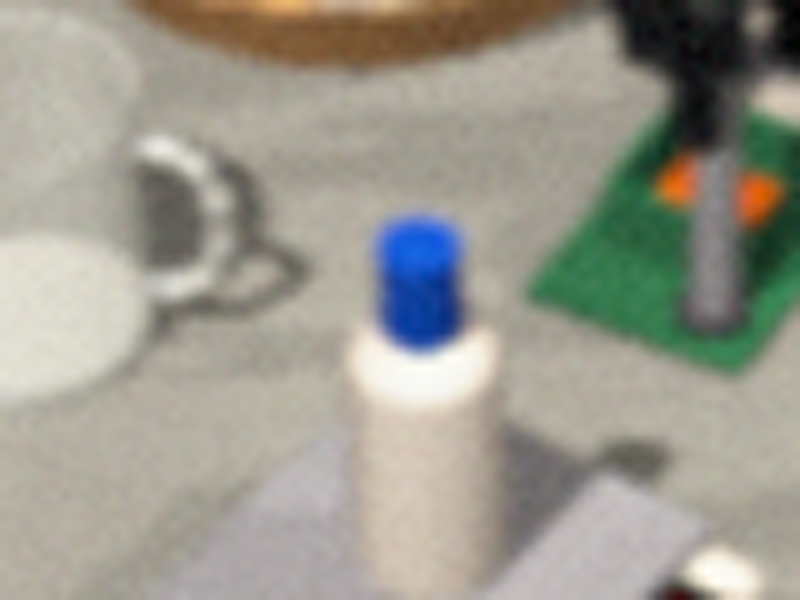

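>>> {"name": "drive_tool", "arguments": {"plan": [[[0, 0, 0], -10.6], [[0, 0, 0], -10.6], [[0, 0, 0], -10.6], [[0, 0, 0], -10.6], [[0, 0, 0], -10.6], [[0, 0, 0], -10.6], [[0, 0, 0], -10.6], [[0, 0, 0], -10.6], [[0, 0, 0], -10.6], [[0, 0, 0], -0.7], [[0, 0, 0], 0]]}}

```text
clock: 17.98
position: [391.7, 59.0, 361.0]
ee_rot: [0.741, -0.672, -0.0, 0.0]
contact_force: [-0.2, 0.2, -0.3]
gripper_width: 42.5
```

```bash
cat >> h.py <<'E'
def to(target):
    S=arm.read_state();P=S["position"];x,y,z,w=S["ee_rot"]
    from scipy.spatial.transform import Rotation as Ro
    M=Ro.from_quat([x,y,z,w]).as_matrix()
    print("pos",P.round(1),"yang",np.degrees(np.arctan2(M[1,1],M[0,1])).round(2),"clock",S["clock"],"tool shift mm",(M.T@(np.array(target)-P)).round(1))
E
python3 - <<'E'
from h import *
t=cam("top");p=onz(t,329.6,178.5,214);print(p)
to((526,57.2,300));to((526,57.2,201))
E
```

```text
[523.55553996  55.47098413 214.        ]
pos [391.6  59.  361.1] yang -174.39 clock 18.025 tool shift mm [  14.9 -133.6   61.1]
pos [391.6  59.  361.1] yang -174.39 clock 18.025 tool shift mm [  14.9 -133.6  160.1]
```

>>> {"name": "drive_tool", "arguments": {"plan": [[[0.002, -0.03, 0.01], 0], [[0.004, -0.04, 0.02], 0], [[0.004, -0.04, 0.02], 0], [[0.004, -0.0225, 0.02], 0], [[0, 0, 0.03], 0], [[0, 0, 0.03], 0], [[0, 0, 0.02], 0], [[0, 0, 0.008], 0], [[0, 0, 0], 0]], "fingers": -0.3}}

```text
clock: 19.15
position: [524.8, 58.3, 203.2]
ee_rot: [0.741, -0.671, -0.0, 0.0]
contact_force: [0.5, 0.1, 1.2]
gripper_width: 55.7
```

```bash
python3 - <<'E'
from h import *
to((525,58,202))
s=cam("side");crop(s,265,150,80,60,10,"w2.png")
E
```

```text
pos [524.8  58.3 203.2] yang -174.29 clock 19.15 tool shift mm [ 0.4 -0.2  1.2]
```

View pics/w2.png

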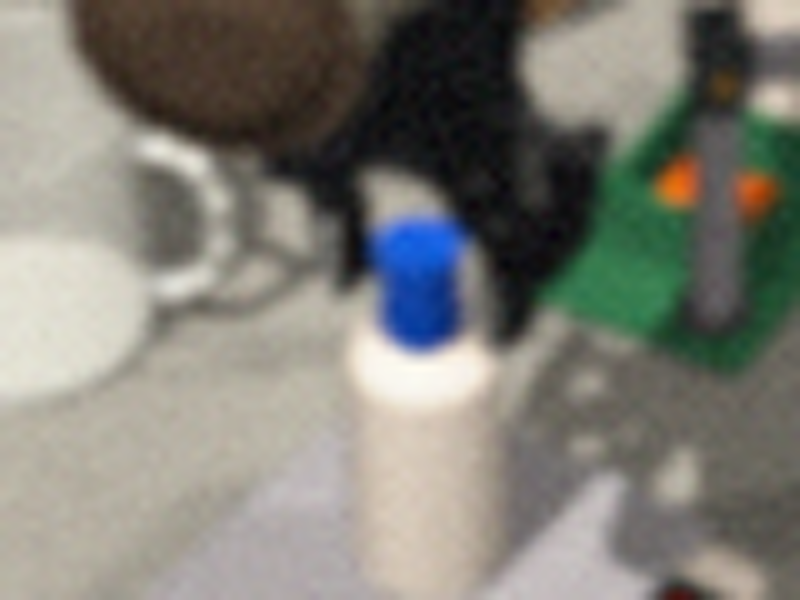

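>>> {"name": "drive_tool", "arguments": {"plan": [[[0, 0, 0], 0], [[0, 0, 0], 0], [[0, 0, 0], 0], [[0, 0, 0], 0]], "fingers": 1}}

```text
clock: 19.7
position: [525.6, 58.6, 204.5]
ee_rot: [0.742, -0.671, 0.001, -0.001]
contact_force: [0.9, 0.5, 5.7]
gripper_width: 28.6
```

>>> {"name": "drive_tool", "arguments": {"plan": [[[0, 0, -0.01], 0], [[0, 0, -0.025], 0], [[0, 0, -0.04], 0], [[0, 0, -0.04], 0], [[0, 0, -0.02], 0], [[0, 0, 0], 0]]}}

```text
clock: 20.45
position: [524.3, 58.4, 338.8]
ee_rot: [0.742, -0.671, -0.0, -0.001]
contact_force: [-0.8, -0.1, -5.2]
gripper_width: 28.5
```

```bash
python3 - <<'E'
from h import *
to((578,-211,338))
s=cam("side");crop(s,265,110,80,80,7,"w3.png")
t=cam("top");crop(t,380,130,100,75,8,"c2.png")
print(-t["R"].T@t["t"])
E
```

```text
pos [524.3  58.4 338.8] yang -174.28 clock 20.45 tool shift mm [273.4 -26.5   0.5]
[ 385.8362093   101.95906454 1568.91878164]
```

View pics/w3.png

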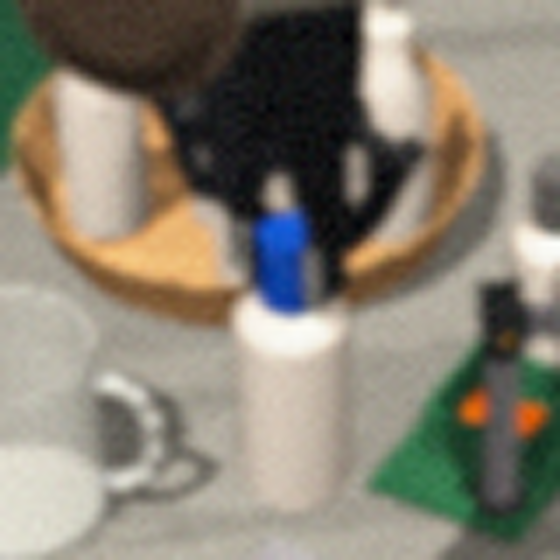

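View pics/c2.png

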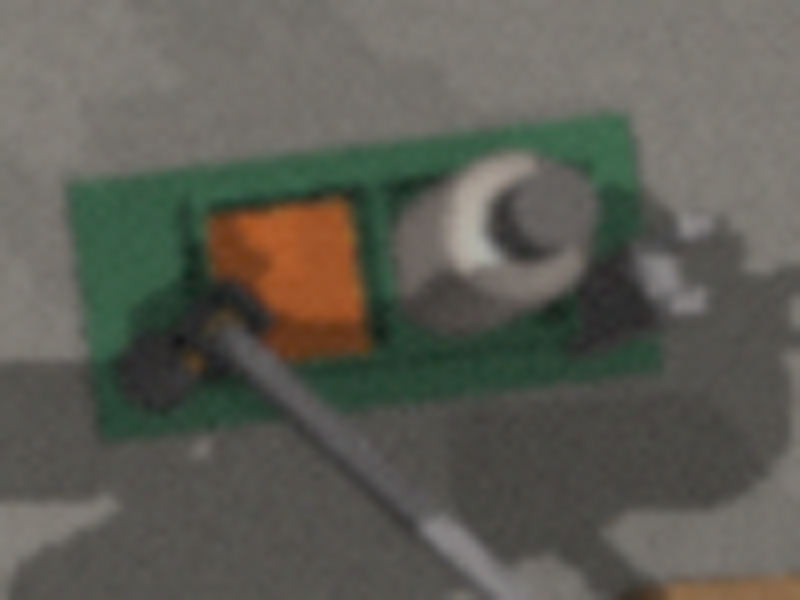

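```bash
python3 - <<'E'
from h import *
t=cam("top");s=cam("side")
f=lambda v:np.round(v,1)
W=lambda u,v,z:onz(t,380+u/8,130+v/8,z)
C=[W(*p,0) for p in[(68,183),(630,112),(663,372),(100,440)]]
C3=[W(*p,6) for p in[(68,183),(630,112),(663,372),(100,440)]]
print("foot z0",f(sum(C)/4),"z6",f(sum(C3)/4))
y1=np.degrees(np.arctan2(*-(C[1]-C[0])[[0,1]]*[-1,1]));print([f(C[1]-C[0]),f(C[2]-C[1]),f(C[2]-C[3])])
a=W(352,198,10);b=W(372,350,10);c=W(207,210,10)
th=np.radians(5.8);ex=np.array([np.cos(th),np.sin(th)]);ey=np.array([-np.sin(th),np.cos(th)])
print("seat from far right corner",f(a[:2]-29*ex+29*ey), "edges len",f(np.linalg.norm(a-b)),f(np.linalg.norm(a-c)))
cc=(sum(C3)/4)[:2]; print("cell from foot",f(cc+33*ey),"pivot",f(cc-26*ex+84*ey))
# cap bias check: cap top disc at (329.6,178.5)
print(f(proj(t,(525,58.3,214))),f(proj(s,(525,58.3,214))),f(proj(s,(525,58.3,194))))
E
```

```text
foot z0 [ 580.7 -245.1    0. ] z6 [ 580.  -243.8    6. ]
[array([  22.2, -215.5,    0. ]), array([-99.8,  -8.3,   0. ]), array([  20.6, -215. ,    0. ])]
seat from far right corner [ 577.7 -213. ] edges len 58.1 55.2
cell from foot [ 576.7 -210.9] pivot [ 545.6 -162.8]
[328.5 178. ] [307.4 174.4] [307.6 178.7]
```

>>> {"name": "drive_tool", "arguments": {"plan": [[[0.02, -0.002, 0], 0], [[0.035, -0.003, 0], 0], [[0.045, -0.005, 0], 0], [[0.045, -0.005, 0], 0], [[0.045, -0.005, 0], 0], [[0.042, -0.004, 0], 0], [[0.025, -0.002, 0], 0], [[0.0154, -0.0005, 0], 0], [[0, 0, 0], 0], [[0, 0, 0], 0]]}}

```text
clock: 21.9
position: [578.1, -209.2, 338.0]
ee_rot: [0.742, -0.671, -0.0, 0.0]
contact_force: [0.4, 0.7, -3.4]
gripper_width: 28.6
```

>>> {"name": "drive_tool", "arguments": {"plan": [[[0, 0, 0.03], 0], [[0, 0, 0.04], 0], [[0, 0, 0.04], 0], [[0, 0, 0.025], 0], [[0, 0, 0.008], 0], [[0, 0, 0], 0], [[0, 0, 0], 0]]}}

```text
clock: 22.78
position: [579.2, -210.0, 197.1]
ee_rot: [0.742, -0.671, 0.001, -0.001]
contact_force: [-0.0, 1.0, -2.8]
gripper_width: 28.3
```

```bash
python3 - <<'E'
from h import *
to((578,-209.8,338))
print(arm.read_state()["contact_force"])
s=cam("side");crop(s,300,115,90,80,8,"p1.png")
t=cam("top");crop(t,380,130,100,75,8,"p1t.png")
E
```

```text
pos [ 579.2 -210.   197.1] yang -174.22 clock 22.775 tool shift mm [  -0.2    0.8 -140.9]
[-0.03739137  1.04438712 -2.79836624]
```

View pics/p1.png

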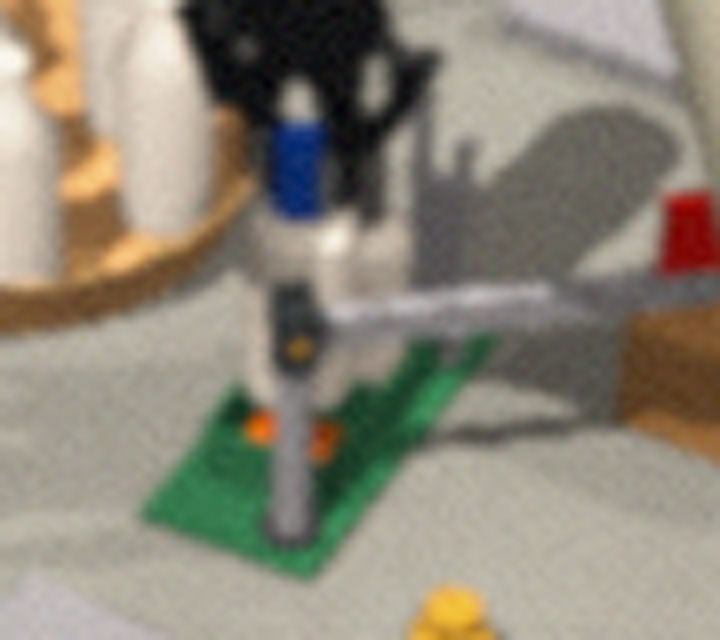

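View pics/p1t.png

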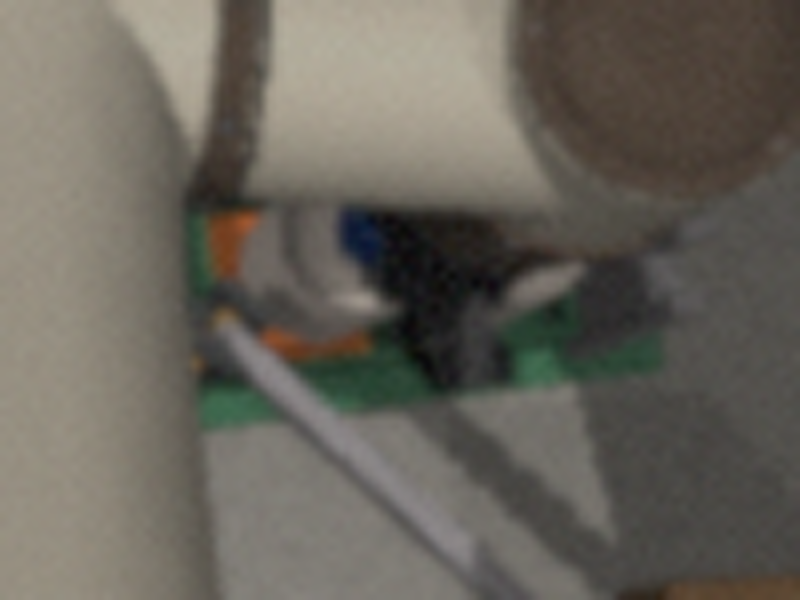

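```bash
python3 - <<'E'
from h import *
t=cam("top");s=cam("side")
a=np.linspace(0,2*np.pi,73)
for z in(55,):
  D=np.array([proj(t,(579.2+28*np.cos(x),-210+28*np.sin(x),z)) for x in a])
  D=(D-[380,130])*8
  print("top disc cols",D[:,0].min().round(),D[:,0].max().round(),"rows",D[:,1].min().round(),D[:,1].max().round())
  D=np.array([proj(s,(579.2+28*np.cos(x),-210+28*np.sin(x),z)) for x in a]);D=(D-[300,115])*8
  print("side disc cols",D[:,0].min().round(),D[:,0].max().round(),"rows",D[:,1].min().round(),D[:,1].max().round())
th=np.radians(5.8);ex=np.array([np.cos(th),np.sin(th)]);ey=np.array([-np.sin(th),np.cos(th)])
for i,j in((1,1),(1,-1),(-1,-1),(-1,1)):
  p=np.array([578,-209.8])+29*(i*ex+j*ey);print((i,j),((proj(t,(*p,10))-[380,130])*8).round(),((proj(s,(*p,10))-[300,115])*8).round())
E
```

```text
top disc cols 227.0 379.0 rows 188.0 340.0
side disc cols 244.0 355.0 rows 347.0 418.0
(1, 1) [192. 216.] [223. 464.]
(1, -1) [344. 197.] [277. 400.]
(-1, -1) [365. 349.] [375. 436.]
(-1, 1) [213. 368.] [323. 501.]
```

```bash
python3 - <<'E'
from h import *
t=cam("top");s=cam("side")
for r in (159,160,161,162,163,164,165,166,167,168): print("t",r,[tuple(int(c) for c in t["image"][r,k]) for k in range(405,416)])
crop(s,320,135,50,45,16,"p2.png");crop(t,400,150,40,32,18,"p2t.png")
E
```

```text
t 159 [(73, 82, 61), (105, 72, 46), (112, 62, 26), (114, 62, 28), (118, 66, 35), (121, 77, 54), (116, 94, 82), (108, 98, 91), (108, 102, 95), (102, 96, 90), (83, 77, 72)]
t 160 [(71, 83, 61), (104, 74, 49), (113, 64, 33), (115, 60, 30), (115, 66, 42), (111, 79, 61), (108, 94, 85), (106, 100, 93), (109, 102, 95), (104, 98, 91), (83, 77, 73)]
t 161 [(66, 83, 59), (95, 74, 46), (110, 63, 30), (115, 64, 30), (113, 69, 42), (108, 85, 73), (106, 95, 89), (109, 101, 95), (107, 102, 97), (103, 98, 92), (82, 79, 72)]
t 162 [(63, 84, 64), (92, 79, 53), (112, 68, 37), (115, 65, 30), (113, 72, 51), (109, 92, 83), (107, 99, 92), (109, 102, 97), (110, 104, 98), (107, 99, 92), (87, 80, 78)]
t 163 [(55, 77, 58), (88, 82, 56), (104, 66, 41), (110, 64, 37), (112, 74, 55), (108, 90, 84), (108, 101, 95), (110, 103, 99), (108, 103, 98), (108, 101, 96), (97, 92, 85)]
t 164 [(55, 75, 57), (72, 79, 56), (89, 66, 47), (97, 67, 52), (98, 73, 61), (103, 93, 85), (106, 99, 94), (107, 102, 94), (106, 102, 94), (105, 98, 93), (102, 97, 90)]
t 165 [(48, 72, 55), (56, 70, 56), (65, 61, 54), (71, 63, 62), (78, 72, 67), (91, 87, 82), (100, 94, 89), (105, 99, 92), (101, 95, 89), (100, 93, 88), (102, 96, 89)]
t 166 [(46, 62, 51), (42, 52, 48), (48, 48, 48), (60, 60, 58), (65, 67, 64), (75, 72, 71), (87, 85, 81), (94, 87, 85), (82, 76, 72), (81, 73, 71), (82, 79, 76)]
t 167 [(49, 56, 52), (46, 47, 44), (46, 49, 45), (52, 51, 49), (58, 59, 57), (64, 65, 64), (76, 74, 72), (82, 80, 75), (74, 71, 69), (70, 67, 63), (70, 66, 62)]
t 168 [(58, 62, 59), (59, 58, 54), (70, 60, 48), (77, 64, 51), (65, 60, 54), (57, 57, 55), (63, 63, 62), (68, 71, 67), (68, 68, 65), (67, 63, 61), (68, 63, 59)]
```

View pics/p2.png

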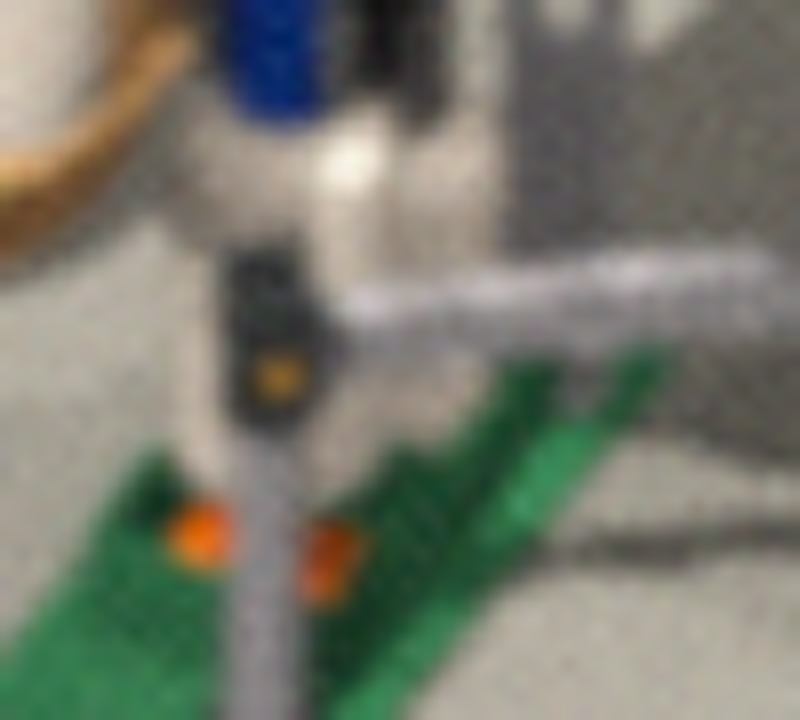

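View pics/p2t.png

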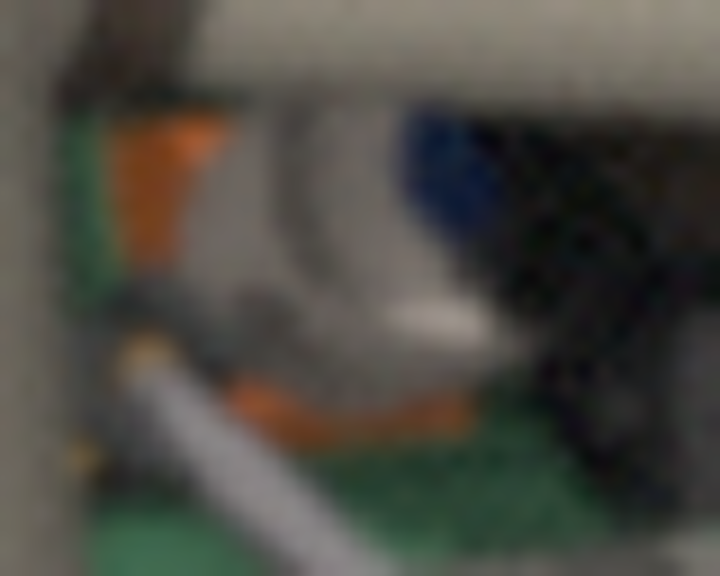

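>>> {"name": "drive_tool", "arguments": {"plan": [[[-0.001, 0.0008, 0.005], 0], [[0, 0, 0.005], 0], [[0, 0, 0.004], 0], [[0, 0, 0.003], 0], [[0, 0, 0.003], 0], [[0, 0, 0], 0]]}}

```text
clock: 23.82
position: [577.2, -209.1, 175.0]
ee_rot: [0.742, -0.671, -0.0, 0.0]
contact_force: [0.0, -0.1, -3.3]
gripper_width: 28.5
```

>>> {"name": "drive_tool", "arguments": {"plan": [[[0, 0, 0.003], 0], [[0, 0, 0.003], 0], [[0, 0, 0.003], 0], [[0, 0, 0], 0]]}}

```text
clock: 24.32
position: [577.1, -209.1, 165.9]
ee_rot: [0.742, -0.671, -0.0, 0.0]
contact_force: [0.7, -0.4, -3.9]
gripper_width: 29.0
```

>>> {"name": "drive_tool", "arguments": {"plan": [[[0, 0, 0.004], 0], [[0, 0, 0.003], 0], [[0, 0, 0.002], 0], [[0, 0, 0.001], 0], [[0, 0, 0], 0]]}}

```text
clock: 24.95
position: [577.3, -209.1, 156.3]
ee_rot: [0.742, -0.671, -0.0, 0.0]
contact_force: [0.2, -0.2, -3.0]
gripper_width: 28.5
```

>>> {"name": "drive_tool", "arguments": {"plan": [[[0, 0, 0.002], 0], [[0, 0, 0.001], 0], [[0, 0, 0], 0]]}}

```text
clock: 25.32
position: [577.3, -209.1, 153.2]
ee_rot: [0.742, -0.671, -0.0, 0.0]
contact_force: [0.9, -0.7, -4.0]
gripper_width: 28.9
```

>>> {"name": "drive_tool", "arguments": {"plan": [[[0, 0, 0.001], 0], [[0, 0, 0.001], 0], [[0, 0, 0], 0]]}}

```text
clock: 25.7
position: [577.7, -209.3, 152.5]
ee_rot: [0.742, -0.671, 0.001, -0.0]
contact_force: [-1.1, 0.0, 3.7]
gripper_width: 28.6
```

>>> {"name": "drive_tool", "arguments": {"plan": [[[0, 0, 0.001], 0], [[0, 0, 0], 0]]}}

```text
clock: 25.95
position: [577.9, -209.4, 152.4]
ee_rot: [0.742, -0.671, 0.001, -0.0]
contact_force: [-2.3, 1.4, 8.4]
gripper_width: 28.5
```

>>> {"name": "drive_tool", "arguments": {"plan": [[[0, 0, 0], 0], [[0, 0, 0], 0], [[0, 0, 0], 0]], "fingers": 0}}

```text
clock: 26.32
position: [577.4, -209.1, 150.0]
ee_rot: [0.742, -0.671, -0.0, 0.0]
contact_force: [0.1, -0.2, 0.0]
gripper_width: 42.5
```

>>> {"name": "drive_tool", "arguments": {"plan": [[[0, 0, -0.01], 0], [[0, 0, -0.03], 0], [[0, 0, -0.04], 0], [[0, 0, -0.03], 0], [[0, 0, 0], 0]]}}

```text
clock: 26.95
position: [578.8, -209.5, 264.2]
ee_rot: [0.742, -0.671, 0.003, -0.002]
contact_force: [0.1, 0.5, 0.0]
gripper_width: 42.7
```

```bash
python3 - <<'E'
from m import *
to((413.7,-304,260))
B=((105,120,50),(125,255,255))
comps(s,*B,(315,120,370,180),"s blue")
R1=((0,170,80),(5,255,255))
a=comps(t,*R1,(440,200,480,230),"t red",4); b=comps(s,*R1,(370,125,410,165),"s red",4)
print(proj(s,(577.5,-209,142)))
crop(s,300,115,100,80,8,"q1.png");crop(t,380,130,110,100,7,"q1t.png")
E
```

```text
pos [ 577.1 -209.   260.4] yang -174.27 clock 27.05 tool shift mm [ 78.2 172.1   0.3]
s blue [334 140   8  11  67] [337.27 144.48] rect [array([337. , 144.7]), array([7.3, 9.6]), np.float64(11.3)]
t red [460 214  10  10  41] [464.15 218.24] rect [array([464. , 218.5]), array([10.6,  3.5]), np.float64(45.0)]
s red [383 139   8  10  60] [386.67 143.68] rect [array([386.5, 143.5]), array([9., 7.]), np.float64(90.0)]
[338.03137413 145.97830201]
```

View pics/q1.png

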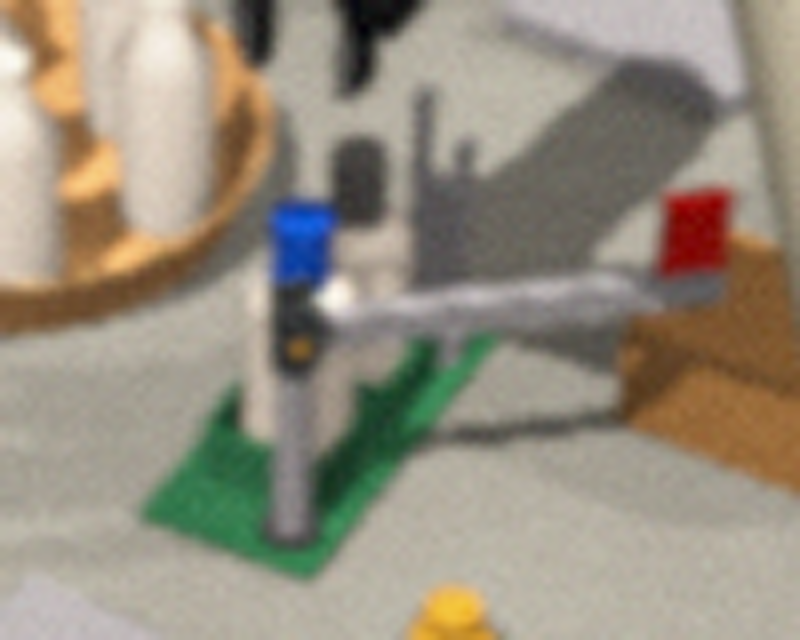

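View pics/q1t.png

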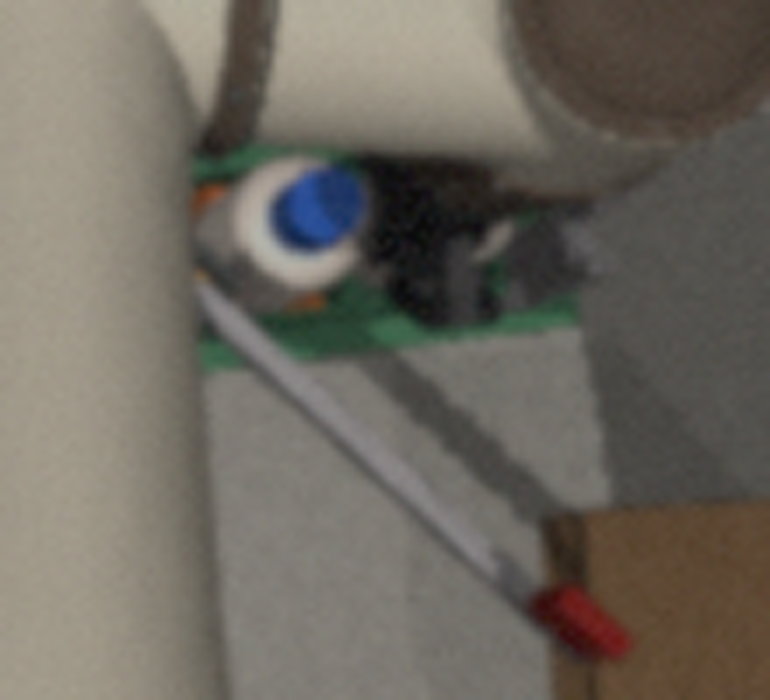

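```bash
python3 - <<'E'
from h import *
t=cam("top");s=cam("side")
for b in(0.5,1.0):
  X,e=tri(t,(464.1-b,218.3-.2),s,(386.6+b*.9,143.5+b*1.1))
  for pv in((546.5,-161.),(545.6,-162.8)):
    d=X[:2]-pv;print(b,X.round(1),e.round(1),np.linalg.norm(d).round(1),"dir",np.degrees(np.arctan2(d[1],d[0])).round(1))
print(onz(t,463.3,218.1,180),onz(t,463.3,218.1,191))
crop(t,450,205,30,25,24,"tab.png")
E
```

```text
0.5 [ 413.5 -305.6  162.3] 3.1 196.5 dir -132.6
0.5 [ 413.5 -305.6  162.3] 3.1 194.5 dir -132.8
1.0 [ 412.6 -305.6  160. ] 0.8 197.0 dir -132.8
1.0 [ 412.6 -305.6  160. ] 0.8 195.1 dir -133.0
[ 411.9099702  -300.53353584  180.        ] [ 411.70347046 -297.34586305  191.        ]
```

View pics/tab.png

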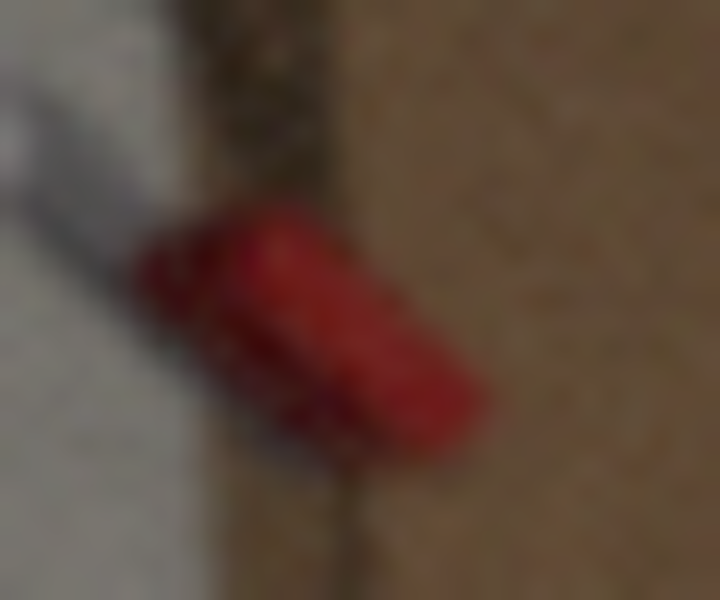

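```bash
python3 - <<'E'
from h import *
t=cam("top")
for u,v in((464.5,218.5),(463.8,218.3)):
  X=onz(t,u,v,191);d=X[:2]-[546.3,-161.5];print(X.round(1),np.linalg.norm(d).round(1),np.degrees(np.arctan2(d[1],d[0])).round(1))
to((412.5,-302,260))
E
```

```text
[ 410.6 -300.5  191. ] 194.3 -134.3
[ 411.1 -298.7  191. ] 192.6 -134.6
pos [ 576.8 -209.   259. ] yang -174.27 clock 27.2 tool shift mm [ 76.1 172.8  -0.6]
```

>>> {"name": "drive_tool", "arguments": {"plan": [[[0.015, 0.035, 0], 0], [[0.02, 0.046, 0], 0], [[0.02, 0.046, 0], 0], [[0.0145, 0.034, 0], 0], [[0.006, 0.0127, 0], 0], [[0, 0, 0], 9.9], [[0, 0, 0], 9.9], [[0, 0, 0], 9.9], [[0, 0, 0], 9.9], [[0, 0, 0], 9.9], [[0, 0, 0], 0]]}}

```text
clock: 28.58
position: [412.5, -301.5, 259.7]
ee_rot: [-0.394, 0.919, 0.0, -0.0]
contact_force: [-0.7, -0.8, 0.4]
gripper_width: 42.4
```

```bash
python3 - <<'E'
from h import *
to((411.5,-301.5,177))
t=cam("top");s=cam("side")
crop(s,345,100,70,70,8,"r1.png")
E
```

```text
pos [ 412.5 -301.5  259.7] yang 136.38 clock 28.575 tool shift mm [ 0.7  0.6 82.7]
```

View pics/r1.png

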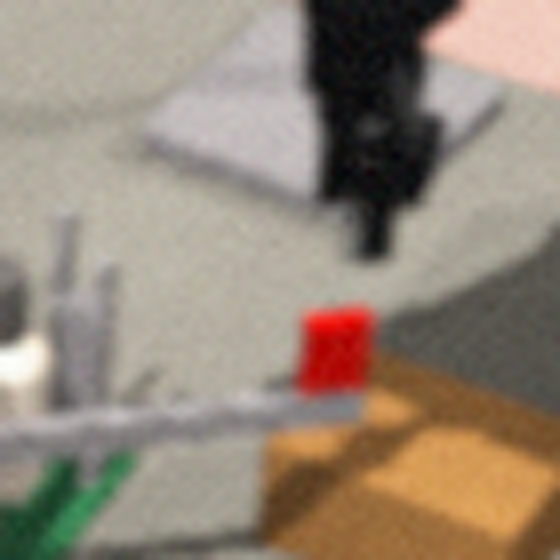

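```bash
python3 - <<'E'
from h import *
s=cam("side")
for z in(238,191,170):print(z,((proj(s,(412.5,-301.5,z))-[345,100]+.5)*8-.5).round())
for z in(191,146):print(z,((proj(s,(411.5,-301.5,z))-[345,100]+.5)*8-.5).round())
E
```

```text
238 [356. 231.]
191 [347. 313.]
170 [342. 348.]
191 [348. 313.]
146 [339. 388.]
```

>>> {"name": "drive_tool", "arguments": {"plan": [[[0, 0, 0.025], 0], [[0, 0, 0.03], 0], [[0, 0, 0.018], 0], [[0, 0, 0.008], 0], [[0, 0, 0], 0]]}}

```text
clock: 29.35
position: [412.1, -301.7, 179.2]
ee_rot: [-0.393, 0.92, 0.0, -0.0]
contact_force: [1.1, -0.4, 0.2]
gripper_width: 42.7
```

```bash
python3 - <<'E'
from h import *
to((411.5,-301.5,177));print(arm.read_state()["contact_force"])
t=cam("top");s=cam("side")
crop(s,345,100,70,70,8,"r2.png")
E
```

```text
pos [ 412.1 -301.7  179.2] yang 136.28 clock 29.35 tool shift mm [0.3 0.6 2.2]
[ 1.10959004 -0.35152613  0.24683151]
```

View pics/r2.png

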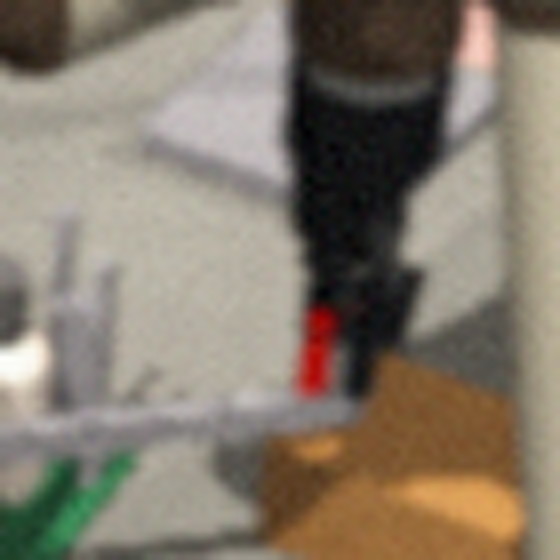

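>>> {"name": "drive_tool", "arguments": {"plan": [[[0, 0, 0], 0], [[0, 0, 0], 0], [[0, 0, 0], 0], [[0, 0, 0], 0], [[0, 0, 0], 0]], "fingers": 1}}

```text
clock: 30.08
position: [412.3, -301.8, 179.6]
ee_rot: [-0.393, 0.92, -0.0, 0.0]
contact_force: [0.7, -0.8, 1.9]
gripper_width: 11.4
```

>>> {"name": "drive_tool", "arguments": {"plan": [[[-0.0022, 0, -0.0107], 0], [[-0.0027, 0, -0.0105], 0], [[-0.0033, 0, -0.0104], 0], [[-0.0039, 0, -0.0102], 0], [[0, 0, 0], 0]]}}

```text
clock: 30.7
position: [421.3, -292.3, 222.0]
ee_rot: [-0.393, 0.919, -0.0, 0.001]
contact_force: [3.5, 2.4, -4.5]
gripper_width: 11.3
```

```bash
python3 - <<'E'
from h import *
to((411.5,-301.5,177));print(arm.read_state()["contact_force"])
t=cam("top");s=cam("side")
crop(s,315,100,100,80,8,"r3.png");crop(t,380,130,110,100,7,"r3t.png")
E
```

```text
pos [ 421.3 -292.3  222. ] yang 136.3 clock 30.7 tool shift mm [13.4  0.8 45. ]
[ 3.54309525  2.3937002  -4.54201396]
```

View pics/r3.png

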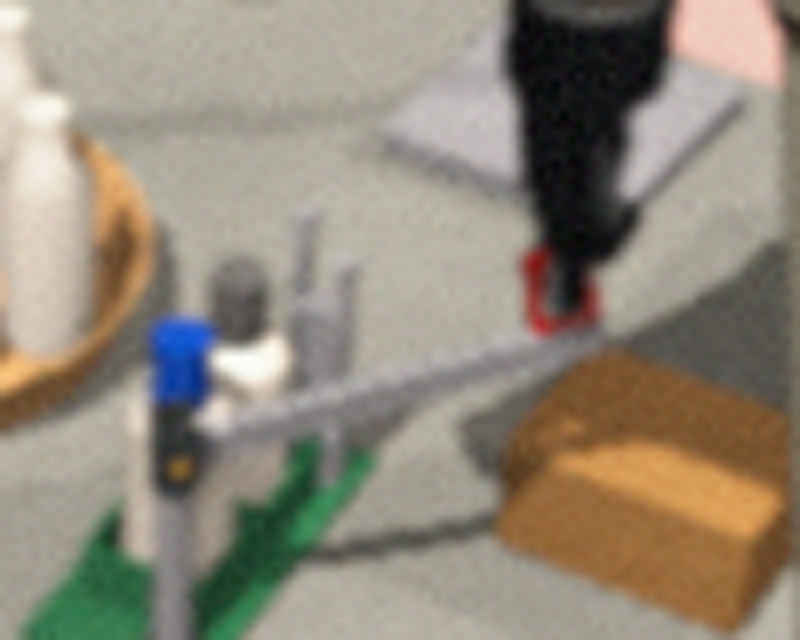

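View pics/r3t.png

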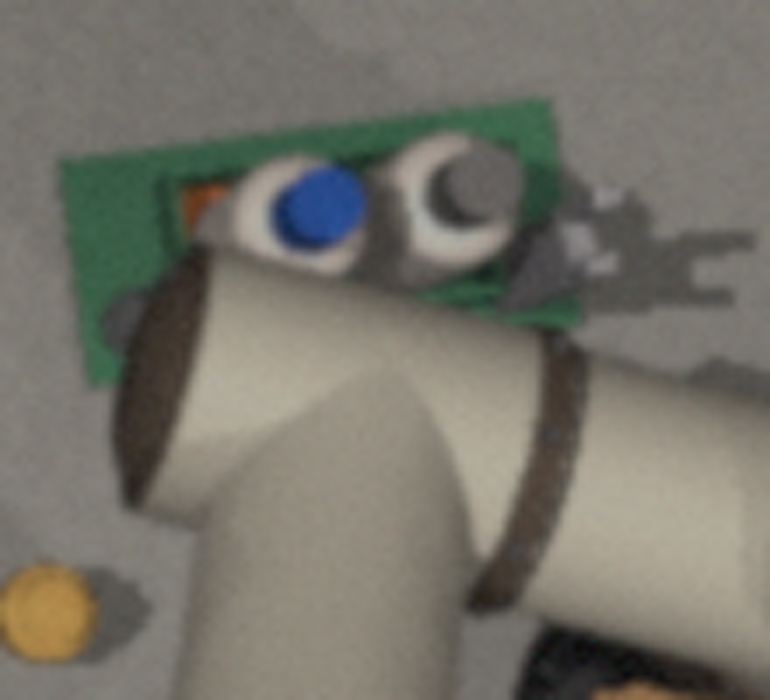

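>>> {"name": "drive_tool", "arguments": {"plan": [[[-0.0008, -0.0127, 0], -4], [[-0.0018, -0.0253, 0], -8], [[-0.0018, -0.0253, 0], -8], [[-0.0018, -0.0253, 0], -8], [[-0.0018, -0.0253, 0], -8], [[0, 0, 0], 0], [[0, 0, 0], 0]]}}

```text
clock: 31.68
position: [522.1, -342.0, 221.8]
ee_rot: [-0.657, 0.754, -0.001, 0.0]
contact_force: [1.8, -2.0, -1.2]
gripper_width: 11.5
```

```bash
python3 - <<'E'
from h import *
to((0,0,0));S=arm.read_state();print(S["contact_force"]);P=S["position"];d=P[:2]-[546.3,-161.5];print(np.linalg.norm(d),np.degrees(np.arctan2(d[1],d[0])))
t=cam("top");s=cam("side")
crop(s,315,100,100,80,8,"r4.png");crop(t,380,130,110,100,7,"r4t.png")
E
```

```text
pos [ 522.1 -342.   221.8] yang 172.13 clock 31.675 tool shift mm [-267.5  564.4  220.5]
[ 1.81579967 -1.96347178 -1.19950078]
182.10515663682307 -97.6479942486414
```

View pics/r4.png

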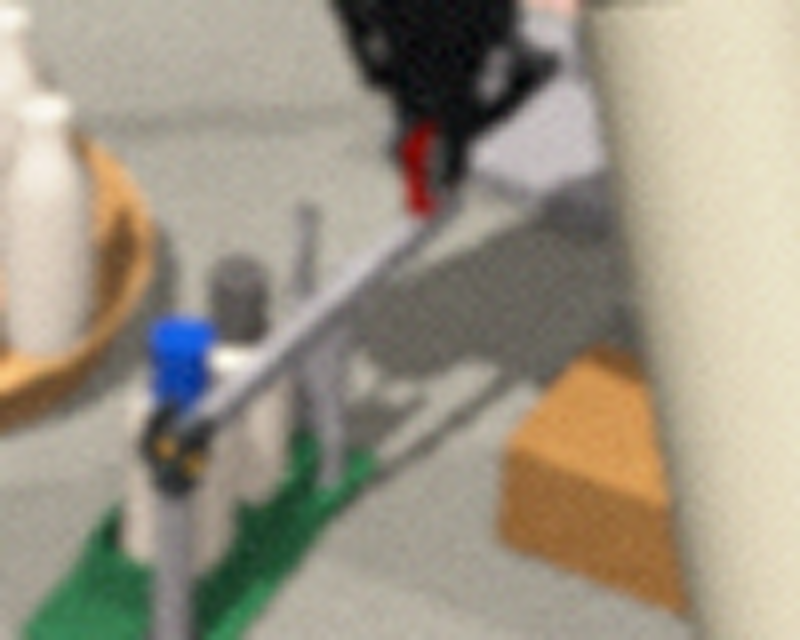

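View pics/r4t.png

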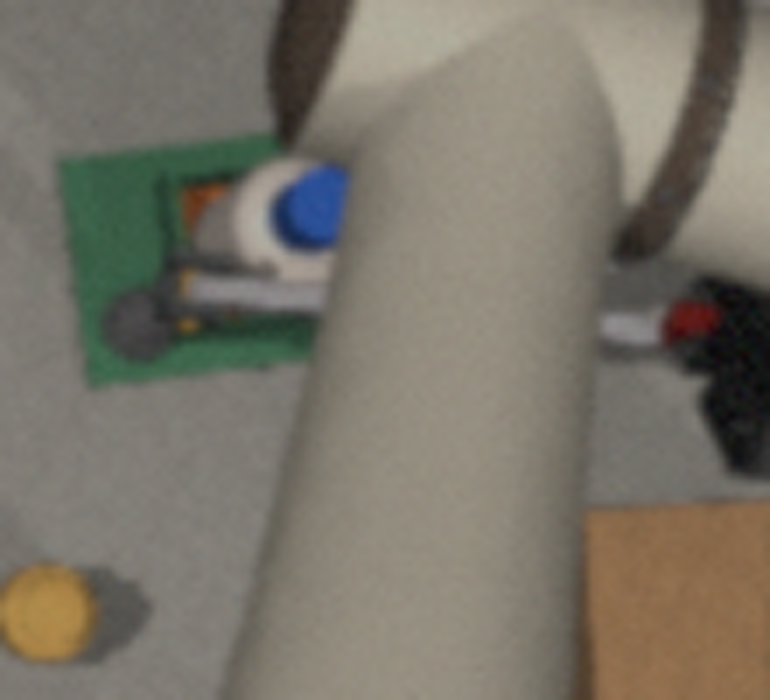

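>>> {"name": "drive_tool", "arguments": {"plan": [[[-0.0002, -0.0095, 0], -3], [[-0.0002, -0.0095, 0], -3], [[-0.0002, -0.0095, 0], -3], [[-0.0001, -0.0064, 0], -2], [[0, 0, 0], 0]]}}

```text
clock: 32.4
position: [557.4, -343.7, 222.0]
ee_rot: [0.727, -0.687, 0.001, -0.0]
contact_force: [2.3, -3.3, 0.0]
gripper_width: 10.9
```

>>> {"name": "drive_tool", "arguments": {"plan": [[[-0.0001, -0.0048, 0], -1.5], [[0, 0, 0], 0], [[0, 0, 0], 0]]}}

```text
clock: 32.78
position: [562.1, -343.3, 222.1]
ee_rot: [0.736, -0.677, 0.002, -0.0]
contact_force: [3.5, -4.5, -0.1]
gripper_width: 11.2
```

```bash
python3 - <<'E'
from h import *
to((0,0,0));S=arm.read_state();print(S["contact_force"]);P=S["position"];d=P[:2]-[546.3,-161.5];print(np.linalg.norm(d),np.degrees(np.arctan2(d[1],d[0])))
t=cam("top");s=cam("side")
crop(s,315,100,80,80,8,"r5.png");crop(t,380,130,110,100,7,"r5t.png")
E
```

```text
pos [ 562.1 -343.3  222.1] yang -175.24 clock 32.775 tool shift mm [-389.2  532.2  220.1]
[ 3.45767828 -4.52458168 -0.13167483]
182.520688195648 -85.02576163626792
```

View pics/r5.png

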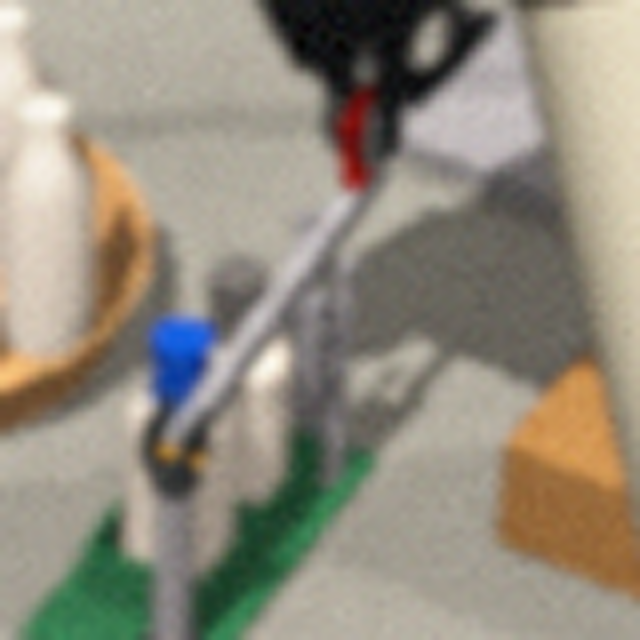

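View pics/r5t.png

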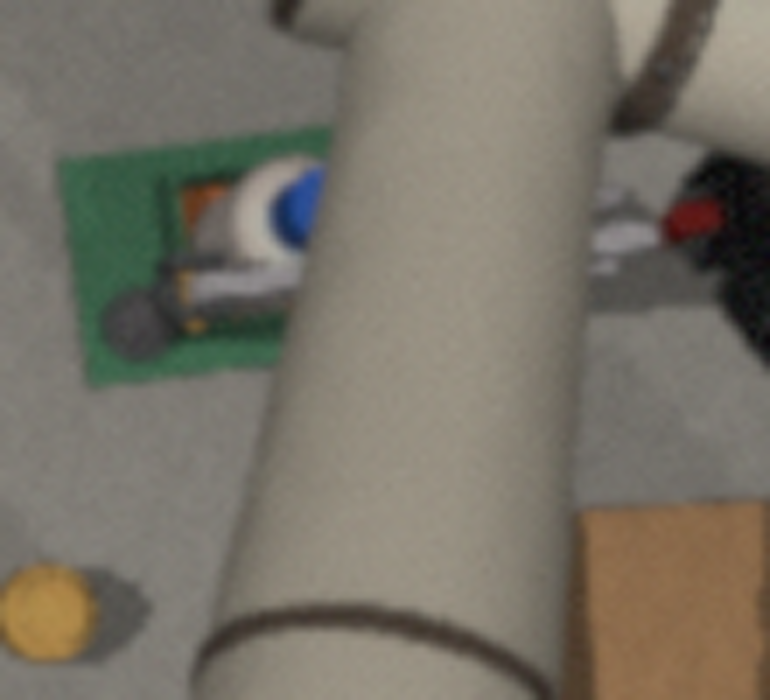

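>>> {"name": "drive_tool", "arguments": {"plan": [[[0, -0.002, 0], -0.6], [[0.0039, 0, 0.0102], 0], [[0.0033, 0, 0.0104], 0], [[0, 0, 0], 0], [[0, 0, 0], 0]]}}

```text
clock: 33.5
position: [565.3, -350.8, 201.0]
ee_rot: [0.739, -0.673, 0.002, -0.0]
contact_force: [5.0, -7.2, 0.6]
gripper_width: 11.2
```

```bash
python3 - <<'E'
from h import *
to((0,0,0));S=arm.read_state();print(S["contact_force"]);P=S["position"];d=P[:2]-[546.3,-161.5];print(np.linalg.norm(d),np.degrees(np.arctan2(d[1],d[0])))
t=cam("top");s=cam("side")
crop(s,315,100,80,80,8,"r6.png")
E
```

```text
pos [ 565.3 -350.8  201. ] yang -174.63 clock 33.5 tool shift mm [-402.7  530.6  198.2]
[ 5.00067926 -7.16641093  0.61576763]
190.2462740394327 -84.2745681645375
```

View pics/r6.png

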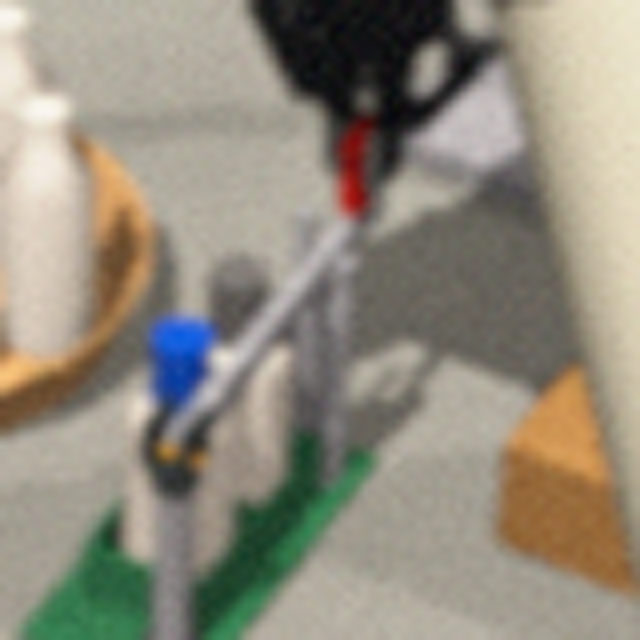

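>>> {"name": "drive_tool", "arguments": {"plan": [[[0.0035, 0, 0.0105], 0], [[0.0028, 0, 0.0085], 0], [[0, 0, 0], 0], [[0, 0, 0], 0]]}}

```text
clock: 34.1
position: [565.8, -356.0, 180.8]
ee_rot: [0.739, -0.673, 0.001, -0.001]
contact_force: [5.9, -2.8, 0.5]
gripper_width: 11.2
```

```bash
python3 - <<'E'
from h import *
to((0,0,0));S=arm.read_state();print(S["contact_force"])
E
```

```text
pos [ 565.8 -356.   180.8] yang -174.64 clock 34.1 tool shift mm [-407.4  530.5  179.3]
[ 5.89101431 -2.77275027  0.4600913 ]
```

>>> {"name": "drive_tool", "arguments": {"plan": [[[0, 0, 0], 0], [[0, 0, 0], 0], [[0, 0, 0], 0], [[0, 0, 0], 0]], "fingers": 0}}

```text
clock: 34.6
position: [564.4, -355.6, 181.2]
ee_rot: [0.739, -0.673, -0.001, 0.0]
contact_force: [0.1, 0.7, -0.1]
gripper_width: 42.5
```

>>> {"name": "drive_tool", "arguments": {"plan": [[[0, 0, -0.02], 0], [[0, 0, -0.04], 0], [[0, 0, -0.04], 0], [[0.03, 0, -0.04], 0], [[0.05, 0.03, 0], 0], [[0.05, 0.03, 0], 0], [[0.05, 0.03, 0], 0], [[0, 0, 0], 0], [[0, 0, 0], 0]]}}

```text
clock: 35.72
position: [491.7, -543.3, 321.1]
ee_rot: [0.739, -0.674, -0.0, -0.0]
contact_force: [-0.1, -0.1, -0.1]
gripper_width: 42.6
```

```bash
python3 - <<'E'
from h import *
to((0,0,0));S=arm.read_state();print(S["contact_force"])
t=cam("top");s=cam("side")
crop(s,305,95,80,80,8,"f1.png");crop(t,380,130,110,80,7,"f1t.png")
cv2.imwrite("pics/f_side.png",s["image"][:,:,::-1]);cv2.imwrite("pics/f_top.png",t["image"][:,:,::-1])
th=np.radians(5.8);ex=np.array([np.cos(th),np.sin(th)]);ey=np.array([-np.sin(th),np.cos(th)])
pv=np.array([546.3,-161.5]);q=pv-195*ey
print("pred tab closed side",((proj(s,(*q,170))-[305,95]+.5)*8).round(),"top",((proj(t,(*q,191))-[380,130]+.5)*7).round())
E
```

```text
pos [ 491.7 -543.3  321.1] yang -174.69 clock 35.725 tool shift mm [-586.2  439.2  321.8]
[-0.12248438 -0.07106493 -0.14455494]
pred tab closed side [450. 229.] top [721. 212.]
```

View pics/f1.png

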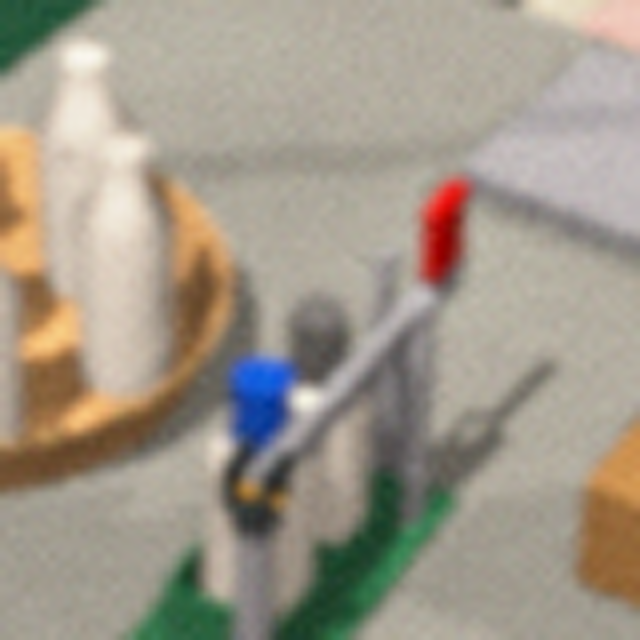

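View pics/f1t.png

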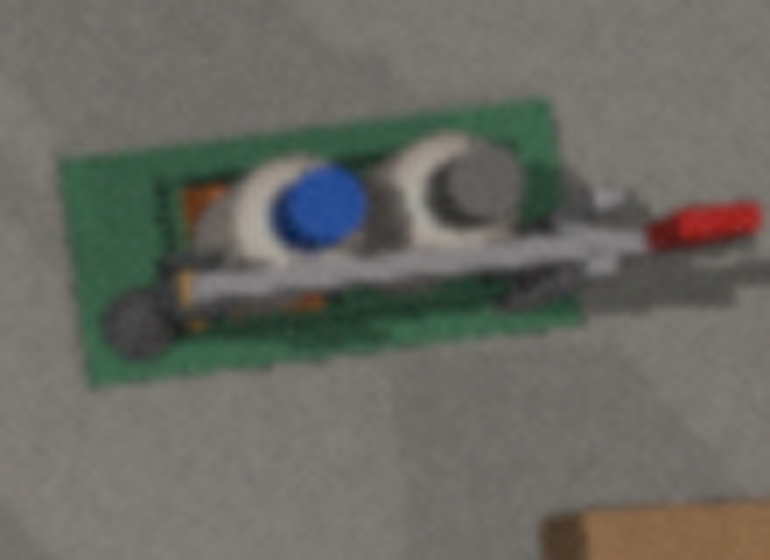

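View pics/f_top.png

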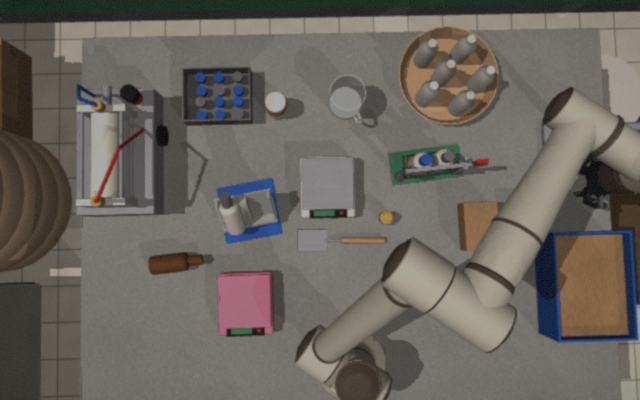

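The latch bar lies level between the two prongs, with the tab at side crop (443,232) against (450,229) predicted for the closed, level bar. The blue-capped bottle stands upright in the free cell, and the bystanders are where they were.

```bash
python3 -c "
from bench import arm
print(arm.job_done())"
```

```text
the job is handed in; nothing more can be done
None
```

The bottle was weighed and then latched into the carrier, and I handed the job in at about 35.8 s of the 61 s allowed; no verdict came back.

- **Taking it out:** I gripped the blue cap in the magazine's right-hand lane and lifted straight up. The bottle stayed tilted in the jaws, and the tool cannot tilt. I turned it upright by easing its lower end against the fixed scale's far edge. The first push was too high and rode up on the edge with about 18 N, so I backed off, lowered it and repeated.
- **Weighing:** I set it upright near the pan's centre, let go and withdrew. It then stood there clear of the gripper for about 3 s. I did not read the scale's display.
- **Carrier:** I regripped it and lowered it into the free cell. It made contact at tool height 152.5 mm, against about 152 mm expected for the orange seat, and stood upright after release.
- **Latch:** I lifted the bar about 0.22 rad, swung it over the near prong, lowered it into the notch with almost no vertical load, and released it.

**Last checks:** In both views the bar lies level between the prongs, with the tab within about 1 pixel of where the closed bar should be. Both bottles in the carrier stand upright and the gripper touches nothing. By eye in the top view, the grey bottle in the magazine and the other bystanders had not moved.

**Disagreement:** The camera points were off by about 1 pixel (2–3 mm). I corrected for this using the tool position measured while gripping.

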